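Raise the till screen and scan a yarn cake

ROBOT

A 6-joint arm with a two-finger parallel gripper is mounted at the origin on the work surface. World frame = base frame: x ahead of the robot, y to its left, z up, the work surface at z = 0. Lengths are in m, angles in degrees, forces in N, time in s.
With the tool pointing down it reaches from about 0.4 to 0.825 m from the base axis. Payload 7 kg.
Tool frame: the origin (TCP) lies midway between the tips of the shut fingers; the grasp point (between the pads) lies 19 mm behind it; z points along the fingers, y is the direction in which the jaws open and shut (so a half turn about z gives the same grasp; the last joint's range is limited). The gripper opens to 88 mm and grips with 3 to 60 N. Pads are 19 mm wide; open, the fingers measure 130 mm over their backs; the gripper's body (78 mm by 193 mm) begins 47 mm behind the grasp point.
Start: joints at [-49.211, 20.546, 0.682, 0, -70.136, -16.507], TCP at [0.278, -0.615, 0.227] pointing down, gripper open.
Joint ranges: [-176.03, 176.03], [-82.01, 121.73], [-58.28, 71.71], [-173.87, 95.51], [-174.79, -0.11], [-173.66, 173.66]. Speed limits (degrees/s): [136.94, 136.94, 172.46, 180, 180, 180].

INTERFACE

Orientations are given as [roll, pitch, yaw] about the fixed x, y, z axes, in that order (R = Rz(yaw) Ry(pitch) Rx(roll)).
In Python, from plant import get_state, capture, get_calibration, close_job, boxes_of, cut_out gives the robot as it stands.
- The arm moves only by the tool apply_moves, never from a script. Its argument "commands" is a list of rows, each an object with "grip": the closure, from 0 (fully open) to 1 (shut); "slide": the shift along the tool's x, y, z in m, a list of three; "roll": the turn about the tool's z in degrees. In form: [{"grip": grip, "slide": [x, y, z], "roll": roll}, ...]. A call has 1 to 5 rows; each row is the pose to reach, as a shift and turn from the pose commanded when the call began, along the tool's axes at that moment; what a row does not reach only later rows make up. A row lasts 1/8 s, in which the tool goes at most 62.5 mm and 10.7 degrees, less where a joint would pass 70% of its speed; a pose out of reach is approached as far as the arm can. A call with a gripper value outside its range is refused whole. The fingers move at their own pace and stop on an object; "grip_force" is the grip in N (left out, the last holds). Time passes only in rows, so rows that repeat a pose let the fingers close. It gives the time, the measured TCP pose, the force and the opening at its end, in the units of the state.
- get_state(): the state, without advancing time (a new reading comes with each control period).
- capture(name): name is "side" or "top" or "wrist"; returns (picture, depth): 384x512x3 uint8, red, green, blue; 384x512 float32, m along the optical axis (not along the pixel's ray), 0 where there is no reading.
- get_calibration(name): a dict with "mtx" (3x3 intrinsics, pixels), "R" (3x3) and "t" (3): a world point X has camera coordinates R X + t. Camera axes: x right, y down, z forward; pixel columns grow to the right and rows downward; lengths in m; the calibration is good to about 2 mm. A picture is of the moment at which its call begins: read the wrist's pose just before it. get_calibration takes no time and is no camera call; for the wrist camera it gives the pose at the moment of the call.
- close_job(): hands the job in, once; it reports no verdict.
Trained networks look in the newest picture that a camera, given by its name, has taken for a name from the list of things; names that differ only in an ending like _2 or _b are one class to them, and where a whole thing is asked for, a point or a joint stands for the part that bears it (a point fixed in the world has none). Each returns a list of dicts, best first, with "score" (0 to 1); they miss things now and then, are a little off and sometimes report something else, mostly with a low value. They report only what shows in the picture. A call takes as long as a camera call. They do not tell look-alikes from the thing itself.
- boxes_of(name, camera): "position" ([x, y, z] in m, in the coordinates of the camera as it stood for that picture, good to about 4 mm: the middle of the surface that is visible of it).
- cut_out(name, camera): "mask" (384x512 bool, what is visible of it).
The state is a dict: "time_s": time; "joints": joint angles; "qd": joint speeds; "joint_torque": joint torques, N m; "tcp_pos": TCP position; "eef_rot": TCP orientation; "contact_force": force on the tool from outside, world axes, zero at the start; "moment": the same for the moment, N m; "gripper_width": finger opening in m.
Only numpy, scipy, OpenCV 4.12 (cv2) and the standard library are available. Lean on these libraries where they do the work, as an engineer would, in place of code of your own. Each camera call takes 0.05 s, during which the arm holds its last target.

TASK

Get the yarn shop's till going and ring up the yellow yarn cake: first lift the laptop's half-folded screen until it stands open at 110 degrees from the keyboard and let go of it. Then take the barcode scanner from the black mat, point it down at the barcode on top of the yellow cake from about a hand's breadth away and hold it steady for a second and a half, and finally lay it gently on its side back on the mat. Leave everything else on the counter where it stands.

Things in the scene. Friction and masses are not known exactly. Their poses are not given: they have to be found in the camera images.
- screen (a joint): Opening angle of the laptop's screen in rad: 0 = folded shut flat on the keyboard, 1.571 = upright, 1.920 = open at 110 degrees, stop at 2.35. It starts 0.3 to 0.65 rad open. The hinge is stiff: the screen stays wherever it is left, and takes about 4 N, square to the plate at its top edge, to raise.
- laptop: Dark grey laptop, its base fixed to the counter: 280 mm wide (y), 195 mm deep (x), 18 mm high; origin at the centre of the base's underside, x pointing from the user's side (the laptop's front, which faces the middle of the counter) to its back, z up. The screen is hinged at the back and opens upward from the front. The space behind and above the screen is free.
- screen_hinge (a point): Middle of the hinge line, 19 mm above the counter, 90 mm behind the base's centre. Axes as laptop (they do not turn with the screen). The screen is a plate 280 mm wide and 8 mm thick; at opening angle a its top edge lies 187*cos(a) mm towards -x and 187*sin(a) mm above this point, and its display face (on the keyboard's side) runs through the hinge line.
- screen_top_edge (a point): Middle of the screen's top (free) edge, half-way through its 8 mm thickness; moves with the screen. x points from the free edge to the hinge line, z out of the back of the screen.
- mat: Black rubber mat, fixed, 180 mm (x) by 220 mm (y), 4 mm thick, lying flat on the counter; origin at the centre of its underside.
- scanner_grip (a point): Middle of the handle of a gun-shaped barcode scanner, where it is best gripped, 25 mm above the mat's top. The handle is 34 mm wide (x) and 34 mm thick (z), free on both sides: close the fingers along x. y runs along the handle to the head, z up as it lies. The handle ends 48 mm away towards -y in a butt 42 by 50 mm, 16 mm long; the trigger begins 28 mm away towards +y.
- scanner_head (a point): Middle of the scanner's head, 25 mm above the mat's top. The scanner (light grey and black, orange trigger, 140 to 210 g) lies on its side on the mat, 50 mm thick as it lies. The head is 100 mm long along the beam (x), 50 mm high (y) and 50 mm thick (z). The handle leans back 12 degrees from square to the beam: seen from +z, the x axis of scanner_grip is the beam turned 12 degrees clockwise.
- scanner_window (a point): Centre of the window at the front of the head, 25 mm above the mat's top. x: the beam, out of the window; z up as it lies. In these axes the handle's grip point is at (-67.5, -69, 0) mm. The scanner reads a barcode 40 to 160 mm in front of the window, within 16 mm of the beam's line, with the beam at most 60 degrees off square to the label (label facing up: beam dipping 30 degrees or more).
- barcode_yellow (a point): Centre of the barcode on the white round card label on top of the yellow yarn cake, 71 mm above the counter, facing straight up (z). The cake is a loose upright cylinder 94 mm across and 70 mm high.
- cake_yellow_center (a point): Middle of the yellow cake, 35 mm above the counter.
- cake_pink_center (a point): Middle of the pink yarn cake, same size as the yellow one; not to be disturbed.
- cake_turquoise_center (a point): Middle of the turquoise yarn cake, same size as the yellow one; not to be disturbed.
- cone_green_center (a point): Middle of an upright green yarn cone, 67 mm across, 146 mm high, to the right behind the laptop; origin 70 mm up. Not to be disturbed.
- cone_red_center (a point): Middle of an upright red yarn cone, 67 mm across, 146 mm high; origin 70 mm up. Not to be disturbed.
- hook_mug_center (a point): Middle (45 mm up) of a white mug 76 mm across, 90 mm high, with crochet hooks that stand up to 155 mm high. Not to be disturbed.
- card_terminal_center (a point): Middle (22 mm up) of a dark card terminal 165 by 76 by 45 mm lying behind the laptop, on the counter's right. Not to be disturbed.
Not all that is in view belongs to the job. There is more than one size of the part that bears barcode_yellow; the job needs the smaller.

How it is judged (in metres and radians):
On the way, in this order (a step that is already met when the one before it is completed fails the run):
1. the screen stands open at 110 degrees (within 5), still and let go of (value of joint screen between 1.833 and 2.007 rad and contact force between each of the arm, the fingers and screen below 0.3 N and velocity of joint screen between -0.03 and 0.03 rad/s), for 0.3 s.
2. the held scanner is aimed at the yellow cake's barcode, 40 to 160 mm away, within 16 mm of the beam and at most 60 degrees off square, and kept steady for 1.2 s (x of barcode_yellow in the frame of scanner_window between 0.04 and 0.16 m and y of barcode_yellow in the frame of scanner_window between -0.016 and 0.016 m and z of barcode_yellow in the frame of scanner_window between -0.016 and 0.016 m and angle between the x axis of scanner_window and the z axis of barcode_yellow, either way round below 1.05 rad and linear speed of scanner below 0.03 m/s and angular speed of scanner below 0.15 rad/s and contact force between the fingers and scanner above 1 N), for 1.2 s.
At the end, for the whole second after the job is handed in: The screen stands open at 110 degrees, within 5; the scanner lies still and flat on its side with handle and window over the mat, let go of; the cakes, cones, mug and card terminal are within 30 mm of where they stood (value of joint screen between 1.833 and 2.007 rad and x of scanner_grip in the frame of mat between -0.09 and 0.09 m and y of scanner_grip in the frame of mat between -0.11 and 0.11 m and x of scanner_window in the frame of mat between -0.09 and 0.09 m and y of scanner_window in the frame of mat between -0.11 and 0.11 m and z of scanner_grip in the frame of mat between 0.022 and 0.036 m and (angle between scanner_grip's own z axis and vertical below 0.12 rad or angle between scanner_grip's own z axis and vertical above 3.02 rad) and linear speed of scanner below 0.02 m/s and angular speed of scanner below 0.1 rad/s and distance of each of cake_yellow_center, cake_pink_center, cake_turquoise_center, cone_green_center, cone_red_center, hook_mug_center, card_terminal_center from where it was at the start of the episode below 0.03 m); the robot touches nothing.
It fails at once if a cake, a cone, the mug or the card terminal is pushed or tipped by more than 30 mm (distance of any of cake_yellow_center, cake_pink_center, cake_turquoise_center, cone_green_center, cone_red_center, hook_mug_center, card_terminal_center from where it was at the start of the episode above 0.03 m).
It fails at once if the scanner is dropped (it moves faster than 0.45 m/s while not held) (linear speed of scanner above 0.45 m/s and contact force between the fingers and scanner below 0.1 N).
It also fails if it takes over 72 s, if anything falls off the work surface, if the arm or the gripper's body presses on something with over 40 N, if the wrist force passes 120 N, or if a joint passes its speed limit or range.

## Working session

There is one attempt and no reset: what is moved stays moved. The work goes in short steps, Python scripts to look and compute and a tool call to move; the robot and the scene stay as the last step left them, time stands still between calls to the robot, and variables do not carry over. Pictures are saved under pics/ and viewed, and the job is handed in when it is done.

Besides the shell and the picture viewer there is one more tool, called as name(argument=value, ...) on one line, values as JSON. apply_moves: Moves the arm, as the interface text tells. Its arguments: {"type":"object","properties":{"commands":{"type":"array"},"grip_force":{"type":"number"}},"required":["commands"]}

```bash
ls; mkdir -p pics
python3 - <<'E'
from plant import *
import cv2,numpy as np
print(get_state())
for n in ["side","top","wrist"]:
    p,d=capture(n); np.save(f"pics/{n}_d.npy",d); cv2.imwrite(f"pics/{n}0.png",p[:,:,::-1])
    c=get_calibration(n); print(n,c)
E
```

```text
pics
{'time_s': 0.0, 'joints': array([-4.92110061e+01,  2.05910387e+01,  6.32480598e-01, -1.90605075e-02,
       -7.01362260e+01, -1.65067369e+01]), 'qd': array([ 0.01378039,  0.02614524, -0.02180276,  0.0906137 , -0.02831236,
        0.02832735]), 'joint_torque': array([ 8.46180901e-04, -5.82716203e+01,  2.93065381e+01,  6.99698389e+00,
        6.93502690e-03, -1.27570288e-04]), 'tcp_pos': array([ 0.27733955, -0.61484226,  0.22562068]), 'eef_rot': array([ 1.79904031e+02, -9.75372390e-03, -1.55724226e+02]), 'contact_force': array([ 0.43889521, -0.64398114,  0.15611429]), 'moment': array([ 0.02763311, -0.0361467 , -0.04214029]), 'gripper_width': 0.08757390951747167}
side {'mtx': array([[385.03505597,   0.        , 256.98422598],
       [  0.        , 385.03505597, 192.9561616 ],
       [  0.        ,   0.        ,   1.        ]]), 'R': array([[-0.7842613 , -0.62005791, -0.02150366],
       [-0.36734246,  0.491995  , -0.78930377],
       [ 0.49999374, -0.61112119, -0.61362623]]), 't': array([0.38042977, 0.25615793, 0.97084366])}
top {'mtx': array([[363.69907315,   0.        , 259.92977119],
       [  0.        , 363.69907315, 192.19983856],
       [  0.        ,   0.        ,   1.        ]]), 'R': array([[-0.01064808, -0.99965457, -0.0240281 ],
       [-0.99370943,  0.01325764, -0.11120159],
       [ 0.11148174,  0.02269287, -0.99350735]]), 't': array([0.01227566, 0.52249757, 1.22242094])}
wrist {'mtx': array([[288.77425187,   0.        , 258.14652644],
       [  0.        , 288.77425187, 195.67935865],
       [  0.        ,   0.        ,   1.        ]]), 'R': array([[-0.4103757 ,  0.91191543,  0.0014254 ],
       [ 0.86857802,  0.39039612,  0.30522628],
       [ 0.27778409,  0.12649552, -0.95227879]]), 't': array([ 0.67517616, -0.03860414,  0.39251134])}
```

View pics/top0.png

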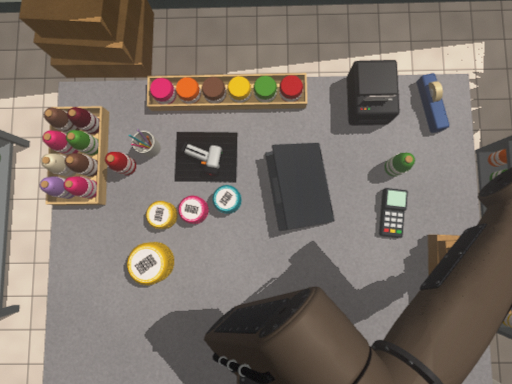

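View pics/side0.png

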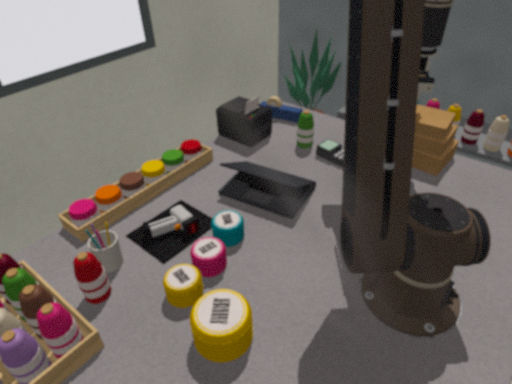

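```bash
cat > h.py <<'E'
from plant import *
import cv2,numpy as np
from scipy.spatial.transform import Rotation as Ro
def w(n,p,c=None):
    c=c or get_calibration(n); return c["R"].T@(np.asarray(p)-c["t"])
def pix2w(n,u,v,z,c=None):
    c=c or get_calibration(n); r=c["R"].T@np.linalg.inv(c["mtx"])@[u,v,1]; o=-c["R"].T@c["t"]
    return o+r*(z-o[2])/r[2]
def w2pix(n,X,c=None):
    c=c or get_calibration(n); q=c["mtx"]@(c["R"]@np.asarray(X)+c["t"]); return q[:2]/q[2]
def cloud(n,d,c=None):
    c=c or get_calibration(n); v,u=np.mgrid[:384,:512]; q=np.stack([u,v,np.ones_like(u)],-1)@np.linalg.inv(c["mtx"]).T*d[...,None]
    return (q-c["t"])@c["R"]
E
python3 - <<'E'
from h import *
np.set_printoptions(precision=4,suppress=True)
names="scanner_grip scanner_head scanner_window screen_top_edge screen_hinge laptop mat barcode_yellow cake_yellow_center cake_pink_center cake_turquoise_center cone_green_center cone_red_center hook_mug_center card_terminal_center".split()
for n in names:
    for cam in ["top"]:
        for b in boxes_of(n,cam):
            if b["score"]>.2: print(n,cam,round(b["score"],2),w(cam,b["position"]),w2pix(cam,w(cam,b["position"])))
print(get_state()["time_s"])
E
```

```text
scanner_grip top 0.91 [0.6474 0.1882 0.0464] [206.542  156.3467]
scanner_head top 0.82 [0.6487 0.1842 0.0484] [207.6197 155.8241]
scanner_window top 0.78 [0.6509 0.1826 0.047 ] [208.1512 155.2898]
scanner_window top 0.61 [0.6483 0.2059 0.0059] [203.5262 158.5433]
screen_top_edge top 0.69 [ 0.5424 -0.1286  0.0746] [300.133  184.2074]
screen_hinge top 0.82 [ 0.5353 -0.1235  0.0585] [298.2296 186.9582]
laptop top 0.98 [ 0.539  -0.123   0.0648] [298.206 185.616]
mat top 0.83 [0.6508 0.2044 0.0039] [204.043  157.9829]
mat top 0.54 [0.444  0.3352 0.0688] [161.0776 215.6517]
barcode_yellow top 0.76 [0.4471 0.338  0.0706] [160.0914 214.6868]
barcode_yellow top 0.57 [0.2921 0.362  0.1   ] [148.9575 262.7958]
cake_yellow_center top 0.76 [0.2902 0.3638 0.1042] [147.95   263.5281]
cake_yellow_center top 0.75 [0.4425 0.3353 0.0713] [160.8267 216.0652]
cake_pink_center top 0.86 [0.4615 0.2323 0.0689] [191.8883 210.0138]
cake_turquoise_center top 0.56 [0.4946 0.1217 0.0708] [224.9726 199.6542]
cone_green_center top 0.86 [ 0.5973 -0.4435  0.1093] [398.7097 164.5122]
cone_red_center top 0.7 [0.6168 0.4613 0.1052] [120.7817 163.0334]
cone_red_center top 0.23 [0.4467 0.3375 0.0697] [160.3376 214.8221]
hook_mug_center top 0.68 [0.6951 0.4002 0.0657] [143.8923 142.4277]
card_terminal_center top 0.68 [ 0.4503 -0.4376  0.0352] [391.4918 211.5446]
0.9
```

Run:
```python
import cv2,numpy as np
p=cv2.imread("pics/top0.png"); a=cv2.resize(p[130:245,250:350],None,fx=4,fy=4,interpolation=cv2.INTER_CUBIC)
b=cv2.resize(p[125:240,140:250],None,fx=4,fy=4,interpolation=cv2.INTER_CUBIC)
cv2.imwrite("pics/c0.png",a*1);cv2.imwrite("pics/c1.png",b)
s=cv2.imread("pics/side0.png");cv2.imwrite("pics/c2.png",cv2.resize(s[140:320,110:330],None,fx=3.4,fy=3.3,interpolation=cv2.INTER_CUBIC))
```

```text
(no output)
```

View pics/c0.png

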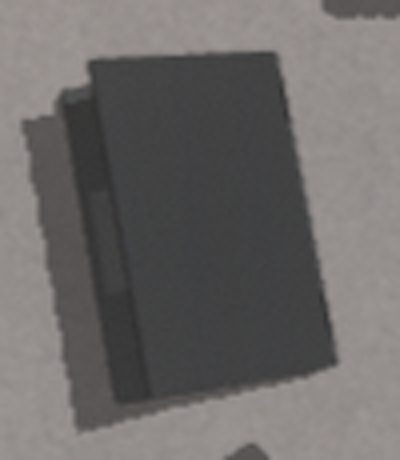

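View pics/c1.png

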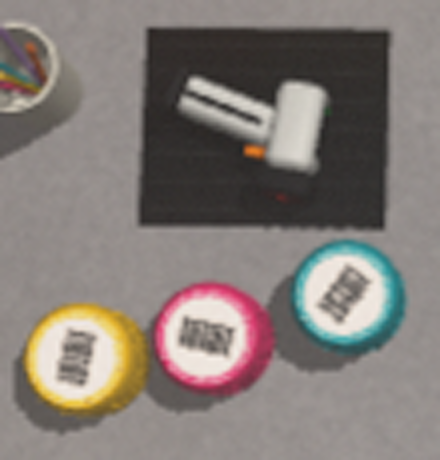

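View pics/c2.png

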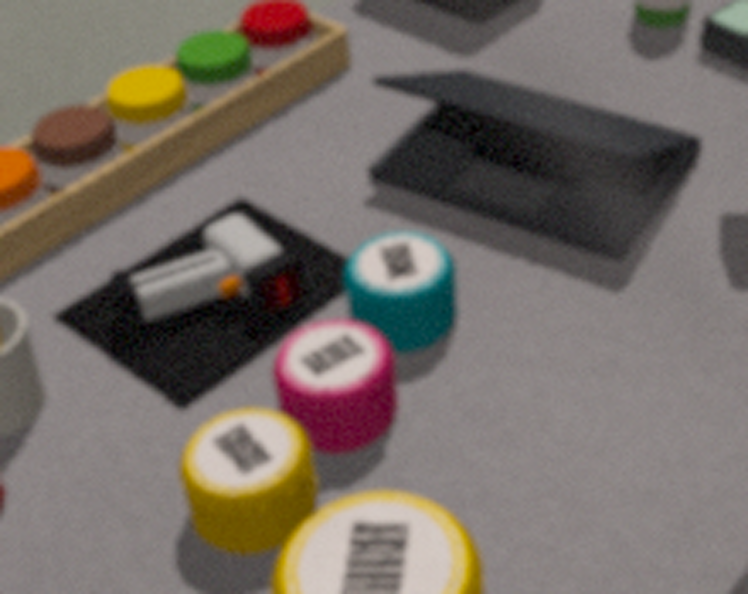

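Run:
```python
from h import *
np.set_printoptions(precision=3,suppress=True,linewidth=200)
d=np.load("pics/top_d.npy");P=cloud("top",d)
print("rows along y")
for v in [160,170,180,190,200,210]:
    print(v,[tuple(np.round(P[v,u],3)) for u in range(262,340,5)])
```

```text
rows along y
160 [(np.float64(0.641), np.float64(-0.002), np.float64(0.001)), (np.float64(0.637), np.float64(-0.02), np.float64(0.02)), (np.float64(0.636), np.float64(-0.037), np.float64(0.02)), (np.float64(0.618), np.float64(-0.052), np.float64(0.109)), (np.float64(0.619), np.float64(-0.069), np.float64(0.104)), (np.float64(0.621), np.float64(-0.086), np.float64(0.094)), (np.float64(0.622), np.float64(-0.103), np.float64(0.087)), (np.float64(0.625), np.float64(-0.12), np.float64(0.07)), (np.float64(0.626), np.float64(-0.138), np.float64(0.063)), (np.float64(0.627), np.float64(-0.155), np.float64(0.056)), (np.float64(0.629), np.float64(-0.174), np.float64(0.045)), (np.float64(0.631), np.float64(-0.192), np.float64(0.035)), (np.float64(0.636), np.float64(-0.213), np.float64(0.007)), (np.float64(0.637), np.float64(-0.232), np.float64(0.002)), (np.float64(0.637), np.float64(-0.25), np.float64(-0.001)), (np.float64(0.637), np.float64(-0.268), np.float64(-0.001))]
170 [(np.float64(0.605), np.float64(-0.002), np.float64(0.003)), (np.float64(0.605), np.float64(-0.019), np.float64(0.0)), (np
[... 3973 characters left out ...]
1), np.float64(-0.069), np.float64(0.018)), (np.float64(0.455), np.float64(-0.082), np.float64(0.11)), (np.float64(0.456), np.float64(-0.098), np.float64(0.098)), (np.float64(0.456), np.float64(-0.115), np.float64(0.091)), (np.float64(0.456), np.float64(-0.132), np.float64(0.084)), (np.float64(0.456), np.float64(-0.149), np.float64(0.078)), (np.float64(0.457), np.float64(-0.167), np.float64(0.062)), (np.float64(0.458), np.float64(-0.185), np.float64(0.049)), (np.float64(0.458), np.float64(-0.203), np.float64(0.043)), (np.float64(0.458), np.float64(-0.221), np.float64(0.035)), (np.float64(0.46), np.float64(-0.244), np.float64(0.002)), (np.float64(0.46), np.float64(-0.261), np.float64(0.003))]
```

Run:
```python
from h import *
np.set_printoptions(precision=4,suppress=True,linewidth=200)
p,_=capture("top")
ms=[m for m in cut_out("laptop","top")]
m=ms[0]["mask"]; print([ (x["score"],x["mask"].sum()) for x in ms])
d=np.load("pics/top_d.npy");P=cloud("top",d)
Q=P[m]; Q=Q[(Q[:,2]>0.03)]
# plane fit
for _ in range(3):
    A=np.c_[Q[:,:2],np.ones(len(Q))]; k=np.linalg.lstsq(A,Q[:,2],rcond=None)[0]; r=Q[:,2]-A@k; Q=Q[abs(r)<.012]
n=np.array([-k[0],-k[1],1]);n/=np.linalg.norm(n);print("plane",k,"tilt",np.arccos(n[2]),"std",r.std(),len(Q))
dirn=-k[:2]/np.linalg.norm(k[:2]); print("down slope dir (to hinge)",dirn,np.degrees(np.arctan2(dirn[1],dirn[0])))
# outline of plate via min area rect on projected plane points
e1=np.array([dirn[0]*n[2],dirn[1]*n[2],-np.linalg.norm(n[:2])]); e2=np.cross(n,e1)
uv=np.c_[Q@e1,Q@e2].astype(np.float32)*1000
rect=cv2.minAreaRect(uv); print(rect)
for q in cv2.boxPoints(rect):
    X=(q[0]*e1+q[1]*e2)/1000+n*np.dot(n,Q.mean(0)); print(X)
B=P[m]; B=B[(B[:,2]>.012)&(B[:,2]<.026)]
rb=cv2.minAreaRect((P[m][:,:2]*1000).astype(np.float32)); print("base-ish",rb)
```

```text
[(0.73, np.int64(4603))]
plane [-0.0932  0.5336  0.1956] tilt 0.49640568334396806 std 0.0021025331998631913 2598
down slope dir (to hinge) [ 0.172  -0.9851] -80.0935267816181
((165.36734008789062, 512.3313598632812), (172.7498016357422, 290.7247009277344), 5.112514972686768)
[ 0.6639 -0.0265  0.1196]
[ 0.3825 -0.0987  0.1073]
[ 0.4237 -0.2451  0.0253]
[ 0.7051 -0.1729  0.0377]
base-ish ((548.9577026367188, -115.37635803222656), (306.21832275390625, 225.5988311767578), 7.110197067260742)
```

Run:
```python
from h import *
np.set_printoptions(precision=4,suppress=True,linewidth=200)
for u,v,z in [(272.5,145.5,.114),(287.5,229.5,.114),(318.75,143.25,.027),(334.2,220.5,.027),(256+5,130+30,0.018),(250+116/4,130+402/4,.018)]:
    print(pix2w("top",u,v,z))
S=np.load("pics/side_d.npy");P=cloud("side",S)
sel=(P[...,2]>.03)&(P[...,0]>.3)&(P[...,0]<.75)&(P[...,1]<0.02)&(P[...,1]>-.26)&(P[...,2]<.14)
n=0
Q=P[sel]; print(len(Q)); A=np.c_[Q[:,:2],np.ones(len(Q))]
k=np.linalg.lstsq(A,Q[:,2],rcond=None)[0]; print(k, np.arctan(np.hypot(*k[:2])))
p,_=capture("side")
for n in ["screen_top_edge","barcode_yellow","scanner_grip","mat","cake_yellow_center"]:
    for b in boxes_of(n,"side"):
        if b["score"]>.3: print(n,round(b["score"],2),w("side",b["position"]))
```

```text
[ 0.6653 -0.0384  0.114 ]
[ 0.3932 -0.0819  0.114 ]
[ 0.6919 -0.2009  0.027 ]
[ 0.4226 -0.2456  0.027 ]
[0.6375 0.0013 0.018 ]
[ 0.3909 -0.0577  0.018 ]
1002
[-0.0778  0.5004  0.1854] 0.4687305022412912
screen_top_edge 0.64 [ 0.5324 -0.1176  0.0879]
barcode_yellow 0.64 [0.2672 0.3965 0.0977]
barcode_yellow 0.62 [ 0.5322 -0.1119  0.0877]
barcode_yellow 0.58 [0.4297 0.3547 0.0685]
scanner_grip 0.68 [ 0.5249 -0.0981  0.0188]
scanner_grip 0.66 [0.6448 0.1993 0.0487]
mat 0.6 [0.6315 0.2312 0.0056]
cake_yellow_center 0.96 [0.4298 0.3545 0.0676]
cake_yellow_center 0.89 [0.2659 0.3946 0.0992]
```

```bash
cat >> h.py <<'E'
def go(x,y,z,yaw=None,cur=None):
    s=get_state(); p,r=(s["tcp_pos"],s["eef_rot"]) if cur is None else cur
    R=Ro.from_euler("xyz",r,degrees=True).as_matrix(); sl=R.T@(np.array([x,y,z])-p)
    roll=0 if yaw is None else -((yaw-r[2]+180)%360-180)
    print("slide",np.round(sl,4),"roll",round(roll,1),"rows",max(np.linalg.norm(sl)/.0625,abs(roll)/10.7))
E
python3 - <<'E'
from h import *
go(.5235,-.0205,.227,-80.7)
E
```

```text
slide [-0.4688  0.441  -0.0005] roll -75.0 rows 10.298098026709033
```

apply_moves(commands=[{"grip":0.5,"slide":[-0.042,0.04,0],"roll":-7},{"grip":1,"slide":[-0.084,0.08,0],"roll":-14},{"grip":1,"slide":[-0.126,0.12,0],"roll":-21},{"grip":1,"slide":[-0.168,0.16,0],"roll":-28},{"grip":1,"slide":[-0.21,0.2,0],"roll":-35}], grip_force=20)

```text
time_s: 1.92
tcp_pos: [0.3872, -0.345, 0.2269]
eef_rot: [-180.0, 0.0, -120.5]
contact_force: [0.9, -0.4, -0.4]
gripper_width: 0.0429
```

Run:
```python
from h import *
go(.5235,-.0205,.227,-80.7); print(get_state()["joints"])
```

```text
slide [-3.487e-01  4.720e-02 -2.000e-04] roll -39.8 rows 5.630812035834004
[-1.99875192e+01  5.70331232e+00 -1.88366745e+01  5.44957078e-03
 -6.54124488e+01 -1.05084678e+01]
```

apply_moves(commands=[{"grip":1,"slide":[-0.06,0.008,0],"roll":-8},{"grip":1,"slide":[-0.12,0.016,0],"roll":-16},{"grip":1,"slide":[-0.18,0.024,0],"roll":-24},{"grip":1,"slide":[-0.24,0.032,0],"roll":-32},{"grip":1,"slide":[-0.3,0.04,0],"roll":-39.8}])

```text
time_s: 2.55
tcp_pos: [0.5061, -0.0663, 0.2271]
eef_rot: [-179.9, -0.0, -80.6]
contact_force: [2.0, -0.2, -0.2]
gripper_width: 0.0006
```

Run:
```python
from h import *
go(.5235,-.0205,.227,-80.7);go(.5235,-.0205,.083,-80.7); print(get_state()["joints"])
```

```text
slide [-0.0423 -0.0246  0.0001] roll 0.1 rows 0.7829683391073469
slide [-0.0423 -0.0244  0.1441] roll 0.1 rows 2.4344766087853413
[ 1.46190918e+01  4.87744495e+00 -1.97431727e+01  9.69583633e-03
 -6.53154151e+01 -5.26363903e+00]
```

apply_moves(commands=[{"grip":1,"slide":[-0.046,-0.024,0],"roll":0},{"grip":1,"slide":[-0.046,-0.024,0.05],"roll":0},{"grip":1,"slide":[-0.046,-0.024,0.1],"roll":0},{"grip":1,"slide":[-0.046,-0.024,0.144],"roll":0},{"grip":1,"slide":[-0.046,-0.024,0.144],"roll":0}])

```text
time_s: 3.18
tcp_pos: [0.5197, -0.0197, 0.08]
eef_rot: [179.6, -0.0, -80.9]
contact_force: [0.3, -0.5, 0.4]
gripper_width: 0.0005
```

Run:
```python
from h import *
p,d=capture("side");cv2.imwrite("pics/s1.png",cv2.resize(p[100:300,150:380],None,fx=3,fy=3)[:,:,::-1])
p,d=capture("top");cv2.imwrite("pics/t1.png",cv2.resize(p[100:250,200:400],None,fx=4,fy=4)[:,:,::-1]); print(get_state())
```

```text
{'time_s': 3.275, 'joints': array([ 19.44667239,  14.49361234, -29.09158902,   0.04818685,
       -46.38573887, -10.36881682]), 'qd': array([ 0.04271954, -1.46771826,  1.05576456,  0.06993196,  0.14259566,
       -0.01394928]), 'joint_torque': array([-4.03956603e-02, -4.10852480e+01,  2.11954683e+01,  5.04619628e+00,
        3.42859933e-02, -3.28120688e-03]), 'tcp_pos': array([ 0.52284383, -0.01904664,  0.08370947]), 'eef_rot': array([-1.79965143e+02, -2.91056735e-02, -8.08889228e+01]), 'contact_force': array([-0.17215023, -0.06307549,  1.12627374]), 'moment': array([ 0.06489443,  0.05230183, -0.00636697]), 'gripper_width': 0.0002608829465101574}
```

View pics/s1.png

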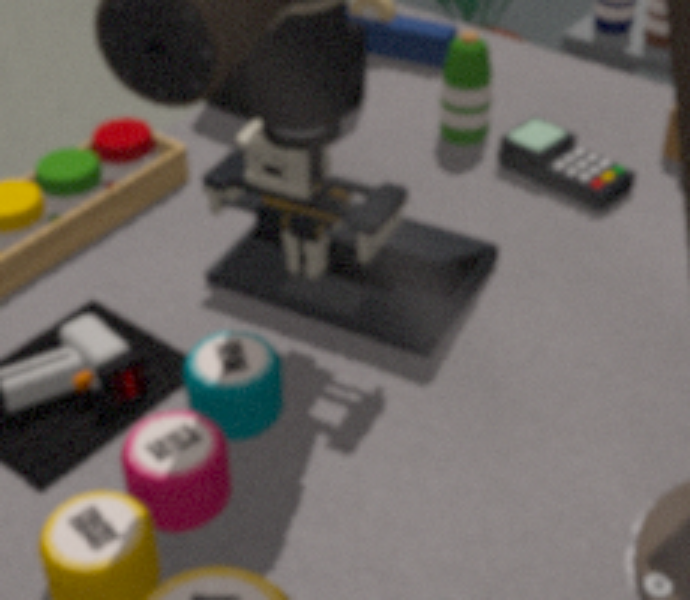

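View pics/t1.png

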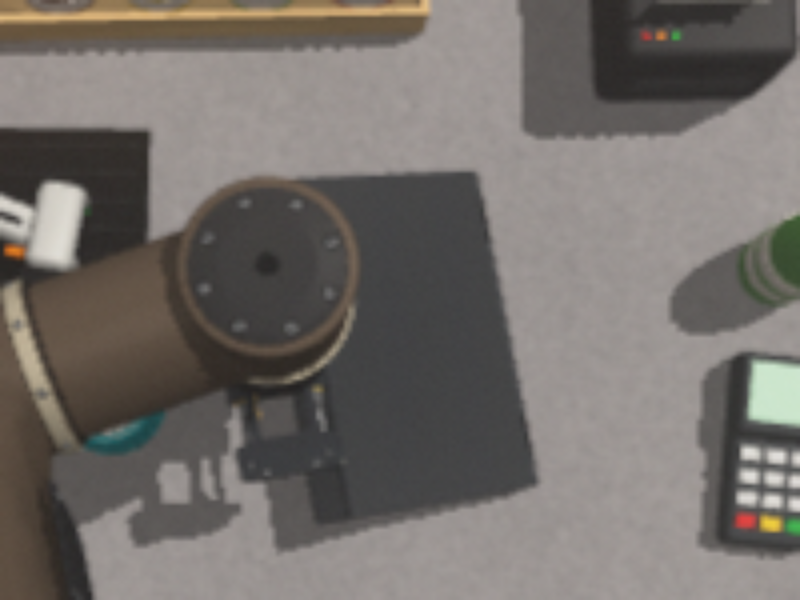

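apply_moves(commands=[{"grip":1,"slide":[0.015,0,0],"roll":0},{"grip":1,"slide":[0.024,0,0],"roll":0},{"grip":1,"slide":[0.028,0,0],"roll":0},{"grip":1,"slide":[0.028,0,0],"roll":0}])

```text
time_s: 3.78
tcp_pos: [0.5272, -0.0454, 0.0839]
eef_rot: [-179.8, 0.1, -81.0]
contact_force: [-4.4, 13.0, 7.6]
gripper_width: 0.0001
```

apply_moves(commands=[{"grip":1,"slide":[0.008,0,-0.008],"roll":0},{"grip":1,"slide":[0.014,0,-0.016],"roll":0},{"grip":1,"slide":[0.02,0,-0.023],"roll":0},{"grip":1,"slide":[0.026,0,-0.031],"roll":0}])

```text
time_s: 4.28
tcp_pos: [0.531, -0.0677, 0.1163]
eef_rot: [-179.8, 0.4, -80.9]
contact_force: [-14.5, 32.6, 22.9]
gripper_width: 0.0001
```

Run:
```python
from h import *
p,d=capture("side");cv2.imwrite("pics/s2.png",cv2.resize(p[100:300,150:380],None,fx=3,fy=3)[:,:,::-1])
p,d=capture("top");np.save("pics/t2d.npy",d);cv2.imwrite("pics/t2.png",cv2.resize(p[100:250,200:400],None,fx=4,fy=4)[:,:,::-1]); print(get_state()["contact_force"])
P=cloud("top",d); 
for v in [150,155,210,220,225]: print(v,[tuple(np.round(P[v,u],3).tolist()) for u in range(270,340,6)])
```

```text
[-15.53258332  29.54496278  25.75741765]
150 [(0.549, -0.027, 0.555), (0.548, -0.039, 0.559), (0.547, -0.051, 0.56), (0.547, -0.063, 0.561), (0.547, -0.075, 0.559), (0.547, -0.087, 0.56), (0.547, -0.099, 0.559), (0.547, -0.111, 0.557), (0.667, -0.197, 0.032), (0.674, -0.223, -0.002), (0.674, -0.244, -0.001), (0.674, -0.266, -0.003)]
155 [(0.538, -0.027, 0.558), (0.537, -0.039, 0.561), (0.537, -0.051, 0.561), (0.537, -0.063, 0.56), (0.537, -0.075, 0.56), (0.536, -0.086, 0.562), (0.536, -0.099, 0.56), (0.536, -0.111, 0.56), (0.647, -0.195, 0.04), (0.655, -0.222, 0.002), (0.656, -0.244, -0.001), (0.654, -0.264, 0.002)]
210 [(0.463, -0.028, 0.003), (0.448, -0.044, 0.229), (0.448, -0.061, 0.228), (0.448, -0.079, 0.227), (0.448, -0.096, 0.228), (0.448, -0.113, 0.224), (0.454, -0.142, 0.11), (0.455, -0.164, 0.089), (0.456, -0.186, 0.069), (0.457, -0.208, 0.054), (0.458, -0.232, 0.033), (0.46, -0.258, 0.001)]
220 [(0.428, -0.027, -0.001), (0.428, -0.048, 0.001), (0.427, -0.069, 0.018), (0.426, -0.089, 0.017), (0.422, -0.101, 0.148), (0.422, -0.121, 0.127), (0.423, -0.141, 0.112), (0.423, -0.162, 0.097), (0.423, -0.184, 0.076), (0.424, -0.206, 0.059), (0.424, -0.229, 0.043), (0.425, -0.256, 0.003)]
225 [(0.41, -0.027, -0.001), (0.41, -0.048, -0.001), (0.41, -0.068, 0.014), (0.409, -0.089, 0.02), (0.406, -0.101, 0.145), (0.407, -0.12, 0.13), (0.407, -0.141, 0.114), (0.407, -0.163, 0.089), (0.408, -0.194, 0.003), (0.408, -0.214, 0.003), (0.408, -0.235, 0.0), (0.408, -0.257, -0.002)]
```

View pics/s2.png

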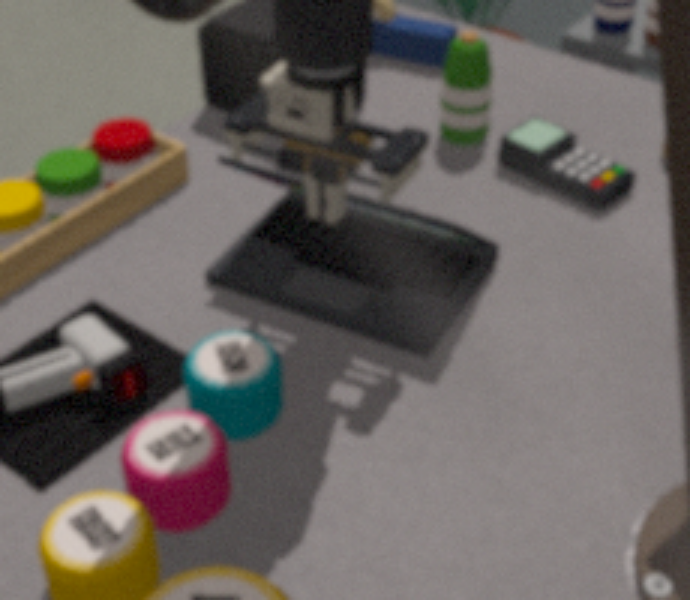

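apply_moves(commands=[{"grip":1,"slide":[0.0,0,-0.006],"roll":0},{"grip":1,"slide":[0.003,0,-0.012],"roll":0},{"grip":1,"slide":[0.006,0,-0.018],"roll":0}])

```text
time_s: 4.75
tcp_pos: [0.5314, -0.0784, 0.132]
eef_rot: [-180.0, 0.0, -80.9]
contact_force: [-0.1, 2.5, -2.9]
gripper_width: 0.0007
```

apply_moves(commands=[{"grip":1,"slide":[0.008,0,-0.005],"roll":0},{"grip":1,"slide":[0.016,0,-0.01],"roll":0},{"grip":1,"slide":[0.024,0,-0.016],"roll":0},{"grip":1,"slide":[0.032,0,-0.022],"roll":0},{"grip":1,"slide":[0.036,0,-0.026],"roll":0}])

```text
time_s: 5.38
tcp_pos: [0.5377, -0.1142, 0.1585]
eef_rot: [-179.9, 0.0, -80.9]
contact_force: [0.7, 3.5, -1.5]
gripper_width: 0.0006
```

apply_moves(commands=[{"grip":1,"slide":[0.014,0,-0.005],"roll":0},{"grip":1,"slide":[0.028,0,-0.009],"roll":0},{"grip":1,"slide":[0.042,0,-0.012],"roll":0},{"grip":1,"slide":[0.056,0,-0.014],"roll":0},{"grip":1,"slide":[0.068,0,-0.014],"roll":0}])

```text
time_s: 6.0
tcp_pos: [0.5479, -0.182, 0.1717]
eef_rot: [180.0, -0.0, -80.9]
contact_force: [-0.0, 3.3, 2.8]
gripper_width: 0.0006
```

Run:
```python
from h import *
p,d=capture("side");cv2.imwrite("pics/s3.png",cv2.resize(p[80:280,150:380],None,fx=3,fy=3)[:,:,::-1])
p,d=capture("top");np.save("pics/t3d.npy",d);cv2.imwrite("pics/t3.png",cv2.resize(p[100:250,200:400],None,fx=4,fy=4)[:,:,::-1]); print(get_state()["contact_force"],get_state()["tcp_pos"])
```

```text
[-0.67116974 -0.1619605  -0.33431395] [ 0.54760654 -0.1824939   0.17107489]
```

View pics/s3.png

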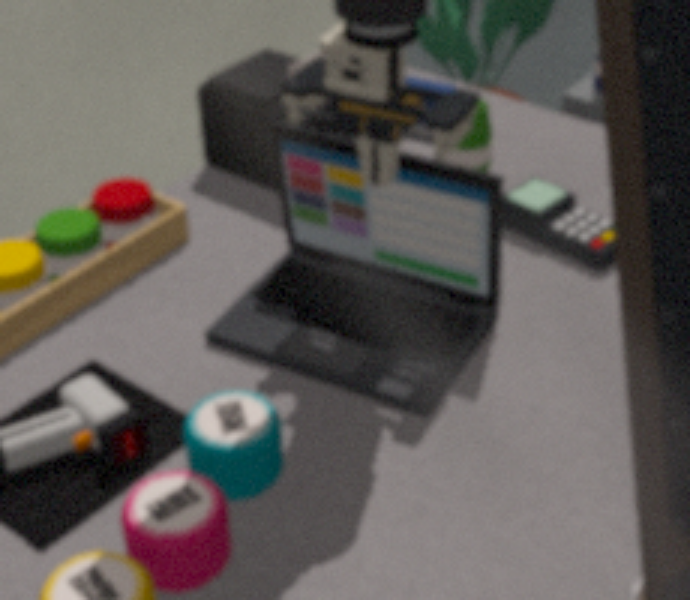

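View pics/t3.png

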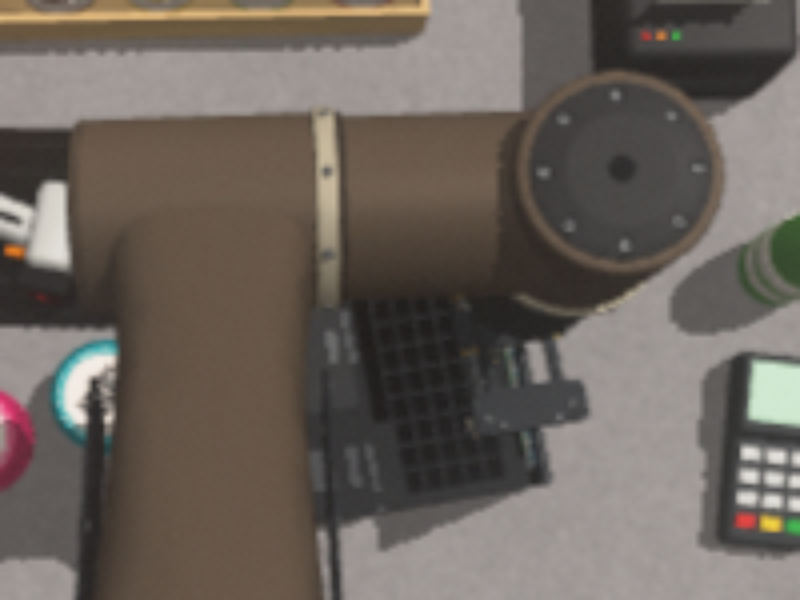

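apply_moves(commands=[{"grip":1,"slide":[0.018,0,0],"roll":0},{"grip":1,"slide":[0.036,0,0],"roll":0},{"grip":1,"slide":[0.053,0,0],"roll":0},{"grip":1,"slide":[0.068,0,0],"roll":0},{"grip":1,"slide":[0.078,0,0],"roll":0}])

```text
time_s: 6.72
tcp_pos: [0.5601, -0.2591, 0.1711]
eef_rot: [180.0, 0.0, -81.0]
contact_force: [-0.3, 2.9, -1.1]
gripper_width: 0.0006
```

```bash
cat > ang.py <<'E'
from h import *
import sys
p,d=capture("side");cv2.imwrite(sys.argv[1],cv2.resize(p[60:280,150:380],None,fx=3,fy=2.7)[:,:,::-1])
P=cloud("side",d); u=np.array([.162,-.987]); v=np.array([.987,.162])
H=np.array([.557,-.223])
a=(P[...,:2]-H)@u; b=(P[...,:2]-H)@v; z=P[...,2]
print(get_state()["tcp_pos"],get_state()["contact_force"])
sel=(abs(b)<.13)&(z>.05)&(z<.2)&(a>-.03)&(a<.11)
if len(sys.argv)>2: sel&=abs(b)>.04   # skip finger
for lo in np.arange(.04,.2,.02):
    s=sel&(z>=lo)&(z<lo+.02); print(round(lo+.01,3),s.sum(),np.median(a[s]) if s.any() else None, a[s].std() if s.any() else None)
A=np.c_[z[sel],np.ones(sel.sum())]; k=np.linalg.lstsq(A,a[sel],rcond=None)[0]
for _ in range(3):
    r=a[sel]-np.c_[z[sel],np.ones(sel.sum())]@k
    idx=np.where(sel); m=abs(r)<.01; sel2=np.zeros_like(sel); sel2[idx[0][m],idx[1][m]]=1; sel=sel2
    k=np.linalg.lstsq(np.c_[z[sel],np.ones(sel.sum())],a[sel],rcond=None)[0]
print("angle",np.pi/2+np.arctan(k[0]),"x at z=.019",k[0]*.019+k[1])
E
python3 ang.py pics/s4.png f
```

```text
[ 0.56036637 -0.25991879  0.17132499] [-0.14205641 -1.61087012  0.40113008]
0.05 136 0.006598388717449645 0.002456685720348352
0.07 280 0.012107046095150564 0.003250596847289914
0.09 273 0.01831898997930407 0.0033078795979525847
0.11 290 0.02445592217433651 0.0032628284946903878
0.13 287 0.03131478727877841 0.0030235505435679128
0.15 302 0.03764404096513298 0.0030797610664911597
0.17 293 0.04439394734275786 0.0030310654226563434
0.19 326 0.051706526582248016 0.003698191697060636
angle 1.889710707451677 x at z=.019 -0.005217016838894207
```

View pics/s4.png

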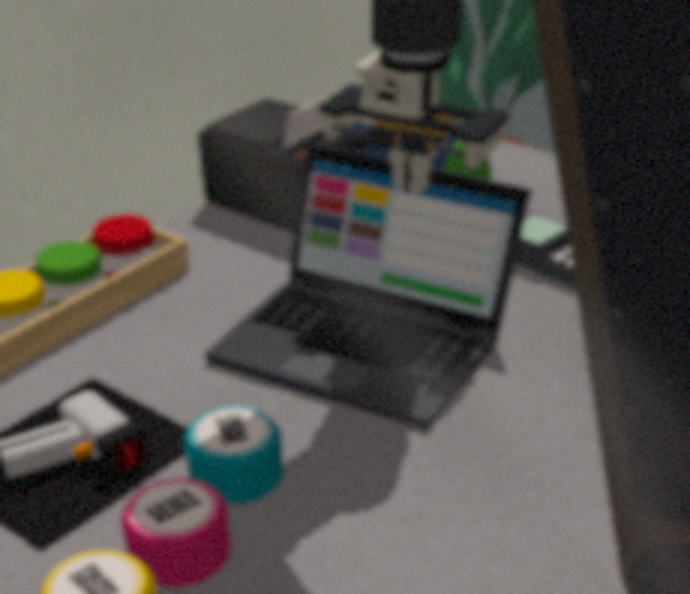

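apply_moves(commands=[{"grip":1,"slide":[0.003,0,0],"roll":0},{"grip":1,"slide":[0.005,0,0],"roll":0},{"grip":1,"slide":[0.0,0,0],"roll":0},{"grip":1,"slide":[-0.03,0,-0.01],"roll":0},{"grip":1,"slide":[-0.06,0,-0.04],"roll":0}])

```text
time_s: 7.4
tcp_pos: [0.5498, -0.1981, 0.2108]
eef_rot: [179.9, 0.0, -80.9]
contact_force: [0.9, 0.0, -0.3]
gripper_width: 0.0004
```

```bash
python3 ang.py pics/s5.png
```

```text
[ 0.55176478 -0.19623364  0.21661674] [-0.41145581  2.27479155  3.66963742]
0.05 195 0.007375480821973169 0.003063835883169081
0.07 406 0.012896711738359767 0.0035033310330753217
0.09 405 0.019922109931729378 0.0034307923547265227
0.11 404 0.026875958157298655 0.00330036155627187
0.13 435 0.03374071887288147 0.0034122225796139848
0.15 434 0.04113118831660319 0.0032549351209382477
0.17 384 0.04805206505568235 0.003402543176147284
0.19 352 0.05523952087922927 0.003598035262835511
angle 1.913363076169981 x at z=.019 -0.00549619642566387
```

View pics/s5.png

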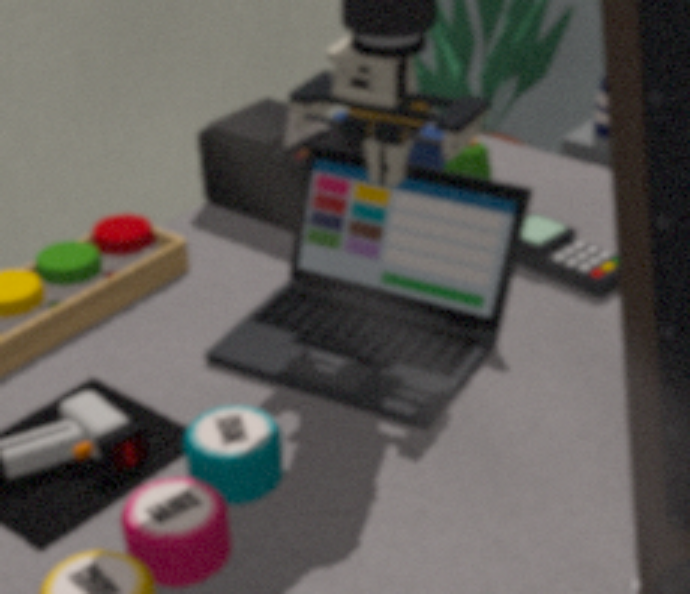

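Run:
```python
from h import *
go(.66,.19,.22,-7); print(get_state()["joints"])
```

```text
slide [-0.3641 -0.1684 -0.0034] roll -73.8 rows 6.900818615264302
[ -0.40574514  12.39414353 -12.07057669   0.08705477 -65.24448503
   9.5310342 ]
```

apply_moves(commands=[{"grip":0.3,"slide":[-0.046,-0.021,0],"roll":-9.2},{"grip":0.3,"slide":[-0.092,-0.042,0],"roll":-18.4},{"grip":0.3,"slide":[-0.138,-0.063,0],"roll":-27.6},{"grip":0.3,"slide":[-0.184,-0.084,0],"roll":-36.8},{"grip":0.3,"slide":[-0.23,-0.105,0],"roll":-46}])

```text
time_s: 8.07
tcp_pos: [0.6187, 0.0469, 0.2124]
eef_rot: [-179.9, -0.1, -34.6]
contact_force: [0.3, 0.4, 0.7]
gripper_width: 0.0448
```

Run:
```python
from h import *
go(.66,.19,.22,-7); print(get_state()["joints"])
```

```text
slide [-0.0472 -0.1413 -0.0075] roll -27.6 rows 2.576733770590992
[ 2.23673153e+01  1.59237784e+01 -7.86504275e+00  4.99734109e-02
 -6.61144388e+01  3.30414818e+01]
```

apply_moves(commands=[{"grip":0.3,"slide":[-0.016,-0.047,-0.003],"roll":-9.2},{"grip":0.3,"slide":[-0.032,-0.094,-0.005],"roll":-18.4},{"grip":0.3,"slide":[-0.047,-0.141,-0.0075],"roll":-27.6},{"grip":0.3,"slide":[-0.047,-0.141,-0.0075],"roll":-27.6}])

```text
time_s: 8.57
tcp_pos: [0.661, 0.191, 0.2189]
eef_rot: [-180.0, -0.1, -7.0]
contact_force: [0.2, -0.4, -0.4]
gripper_width: 0.0613
```

Run:
```python
from h import *
np.set_printoptions(precision=4,suppress=True)
c=get_calibration("wrist")
p,d=capture("wrist");np.savez("pics/w1.npz",p=p,d=d,**c);cv2.imwrite("pics/w1.png",p[:,:,::-1])
print(get_state()["tcp_pos"],get_state()["eef_rot"],get_state()["gripper_width"])
for n in ["scanner_grip","scanner_window","scanner_head","mat"]:
  for b in boxes_of(n,"wrist"):
    print(n,round(b["score"],2),w("wrist",b["position"],c),w2pix("wrist",w("wrist",b["position"],c),c))
```

```text
[0.6604 0.1893 0.2189] [179.983   -0.0282  -7.1827] 0.06077303100343861
scanner_grip 0.84 [0.6627 0.1816 0.048 ] [265.2252 175.1257]
scanner_window 0.81 [0.663  0.191  0.0467] [257.2125 175.556 ]
scanner_head 0.82 [0.6624 0.1875 0.0467] [260.2686 175.6468]
mat 0.88 [0.6894 0.1995 0.002 ] [248.2897 148.3974]
mat 0.37 [0.4723 0.2948 0.0471] [200.104  317.0149]
```

View pics/w1.png

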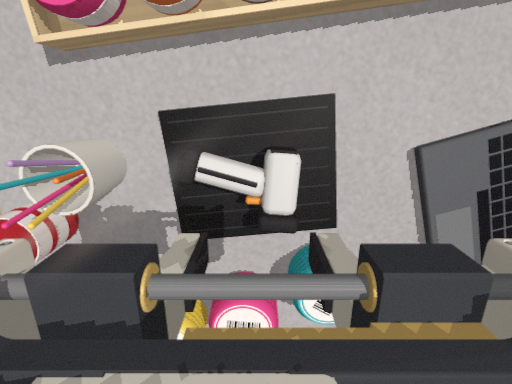

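Run:
```python
from h import *
np.set_printoptions(precision=4,suppress=True)
z=np.load("pics/w1.npz");p,d=z["p"],z["d"];c=dict(mtx=z["mtx"],R=z["R"],t=z["t"])
cv2.imwrite("pics/w1c.png",cv2.resize(p[135:245,180:320],None,fx=5,fy=5,interpolation=cv2.INTER_CUBIC)[:,:,::-1])
P=cloud("wrist",d,c)
m=(P[...,2]>.02)&(P[...,2]<.08); 
m[:135]=0;m[245:]=0;m[:,:185]=0;m[:,310:]=0; m[233:]=0
v,u=np.where(m)
print("mat z",np.median(P[160:230,175:190,2]))
# head top: z>.048
h=m&(P[...,2]>.046); v,u=np.where(h); n,l,st,ce=cv2.connectedComponentsWithStats(h.astype(np.uint8)); 
for i in range(1,n):
    if st[i,4]>50:
        Q=P[l==i]; r=cv2.minAreaRect((Q[:,:2]*1000).astype(np.float32)); print(st[i],Q.mean(0),np.median(Q[:,2]),r,cv2.boxPoints(r))
img=np.zeros((384,512),np.uint8); img[m]=np.clip(P[...,2][m]*3500,0,255).astype(np.uint8)
cv2.imwrite("pics/w1z.png",cv2.resize(img[135:245,180:320],None,fx=5,fy=5,interpolation=cv2.INTER_NEAREST))
```

```text
mat z 0.0047392566034376695
[ 185  149   77   45 1331] [0.6722 0.2384 0.0491] 0.047357480255834236 ((672.7549438476562, 229.018798828125), (91.87540435791016, 41.59461212158203), 73.67217254638672) [[639.8818 190.7806]
 [679.7989 179.087 ]
 [705.6281 267.257 ]
 [665.711  278.9506]]
[ 258  149   43   84 2693] [0.6394 0.1665 0.0523] 0.052761995849832974 ((638.84619140625, 164.03311157226562), (49.5552978515625, 99.87185668945312), 76.2238998413086) [[584.4465 151.8594]
 [681.4454 128.0771]
 [693.2459 176.2068]
 [596.247  199.9892]]
```

View pics/w1c.png

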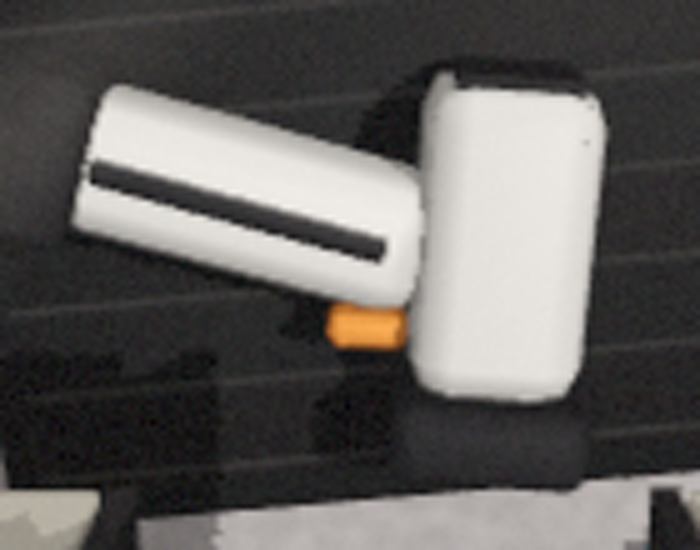

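View pics/w1z.png

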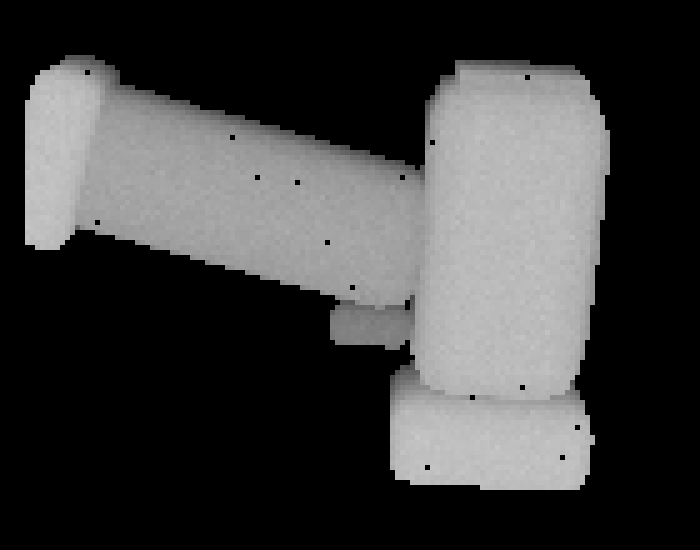

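Run:
```python
from h import *
np.set_printoptions(precision=4,suppress=True)
z=np.load("pics/w1.npz");c=dict(mtx=z["mtx"],R=z["R"],t=z["t"])
f=lambda a,b,zz: pix2w("wrist",180+a/5-.4,135+b/5-.4,zz,c)
def line(n,a,b,zz):
    A=f(*a,zz);B=f(*b,zz); dd=B-A; print(n,A[:2],B[:2],"ang",np.degrees(np.arctan2(dd[1],dd[0])))
line("head R edge",(605,130),(583,380),.045)
line("head L edge",(428,110),(412,375),.045)
line("head top ridge R",(580,120),(560,375),.054)
line("handle up",(120,90),(420,170),.029)
line("handle low",(80,230),(350,302),.029)
line("stripe",(92,173),(385,248),.042)
line("rear edge",(460,68),(575,68),.045)
line("nose front",(400,485),(585,487),.045)
line("butt outer",(25,80),(25,240),.045)
```

```text
head R edge [0.6741 0.1387] [0.6127 0.1489] ang 170.5458263007475
head L edge [0.6838 0.1791] [0.6192 0.1906] ang 169.94936895159393
head top ridge R [0.679  0.1453] [0.6182 0.1551] ang 170.77478278060585
handle up [0.695  0.2525] [0.6664 0.1827] ang -112.23598957660603
handle low [0.6617 0.2687] [0.6347 0.2043] ang -112.72291808265392
stripe [0.6781 0.2599] [0.6513 0.1932] ang -111.92214085630715
rear edge [0.6926 0.1707] [0.6894 0.1444] ang -97.04686254726373
nose front [0.5902 0.1971] [0.5839 0.1508] ang -97.72889205872579
butt outer [0.7022 0.2705] [0.6646 0.2781] ang 168.50015791005202
```

Run:
```python
from h import *
go(.6796,.1575,.12,-10);go(.6796,.1575,.040,-10)
```

```text
slide [0.023  0.0264 0.0995] roll 2.6 rows 1.6873258911834665
slide [0.0229 0.0264 0.1795] roll 2.6 rows 2.925799215719749
```

apply_moves(commands=[{"grip":0.3,"slide":[0.023,0.0264,0.04],"roll":2.6},{"grip":0.3,"slide":[0.023,0.0264,0.09],"roll":2.6},{"grip":0.3,"slide":[0.023,0.0264,0.13],"roll":2.6},{"grip":0.3,"slide":[0.023,0.0264,0.14],"roll":2.6}])

```text
time_s: 9.32
tcp_pos: [0.6781, 0.1564, 0.0766]
eef_rot: [179.9, 0.2, -10.0]
contact_force: [0.2, -0.5, 0.0]
gripper_width: 0.0615
```

Run:
```python
from h import *
c=get_calibration("wrist")
p,d=capture("wrist");cv2.imwrite("pics/w2.png",p[:,:,::-1])
p,d=capture("side");cv2.imwrite("pics/s6.png",cv2.resize(p[130:290,80:280],None,fx=4,fy=3.7,interpolation=cv2.INTER_CUBIC)[:,:,::-1])
go(.6796,.1575,.040,-10)
```

```text
slide [-0.0001  0.      0.0389] roll 0.0 rows 0.6230390744564214
```

View pics/w2.png

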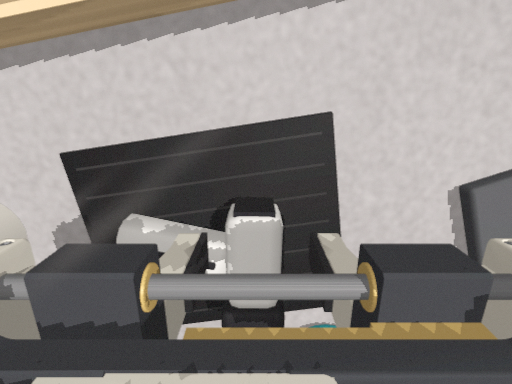

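View pics/s6.png

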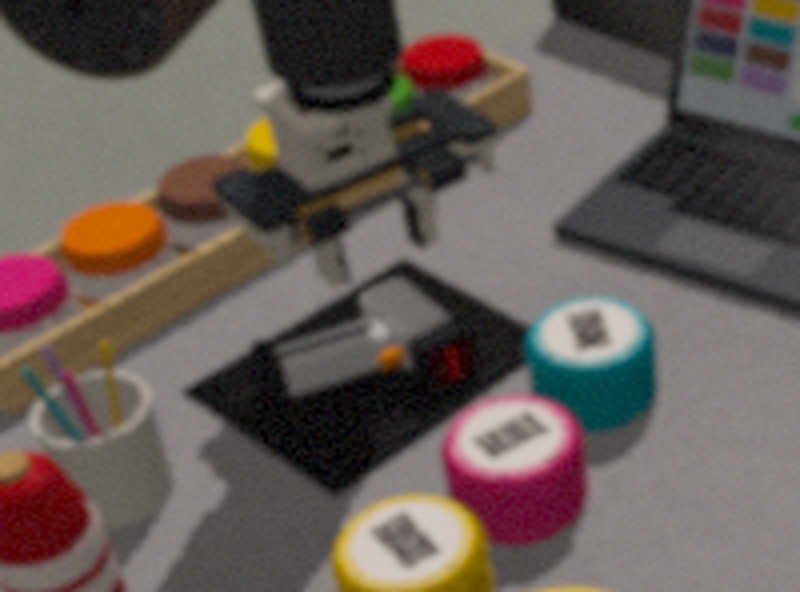

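apply_moves(commands=[{"grip":0.3,"slide":[0,0,0.02],"roll":0},{"grip":0.3,"slide":[0,0,0.034],"roll":0},{"grip":0.3,"slide":[0,0,0.038],"roll":0}], grip_force=5)

```text
time_s: 9.8
tcp_pos: [0.6799, 0.1583, 0.0414]
eef_rot: [-180.0, -0.0, -9.9]
contact_force: [0.2, 0.7, -0.1]
gripper_width: 0.0611
```

apply_moves(commands=[{"grip":0.5,"slide":[0,0,0],"roll":0},{"grip":0.7,"slide":[0,0,0],"roll":0},{"grip":0.7,"slide":[0,0,0],"roll":0},{"grip":0.7,"slide":[0,0,0],"roll":0}], grip_force=5)

```text
time_s: 10.3
tcp_pos: [0.6802, 0.1586, 0.0418]
eef_rot: [-180.0, -0.1, -9.9]
contact_force: [-0.8, 0.4, 2.6]
gripper_width: 0.042
```

apply_moves(commands=[{"grip":1,"slide":[0,0,-0.002],"roll":0},{"grip":1,"slide":[0,0,-0.006],"roll":0},{"grip":1,"slide":[0,0,-0.011],"roll":0},{"grip":1,"slide":[0,0,-0.016],"roll":0},{"grip":1,"slide":[0,0,-0.02],"roll":0}])

```text
time_s: 10.92
tcp_pos: [0.6798, 0.1584, 0.0615]
eef_rot: [-180.0, -0.0, -9.9]
contact_force: [0.3, 0.7, -2.0]
gripper_width: 0.0418
```

```bash
cat > look.py <<'E'
from h import *
import sys
n=sys.argv[1]
print(get_state()["tcp_pos"],get_state()["contact_force"],get_state()["gripper_width"])
p,d=capture("side");np.save(f"pics/{n}_d.npy",d);r=[int(a) for a in sys.argv[2:6]] if len(sys.argv)>2 else [130,290,80,280]
a=p[r[0]:r[1],r[2]:r[3]]; s=min(800/a.shape[1],600/a.shape[0])
cv2.imwrite(f"pics/{n}.png",cv2.resize(a,None,fx=s,fy=s,interpolation=cv2.INTER_CUBIC)[:,:,::-1])
E
python3 look.py s7
```

```text
[0.67984223 0.15836299 0.06153205] [ 0.28914132  0.72241214 -1.99898878] 0.04184272146064861
```

View pics/s7.png

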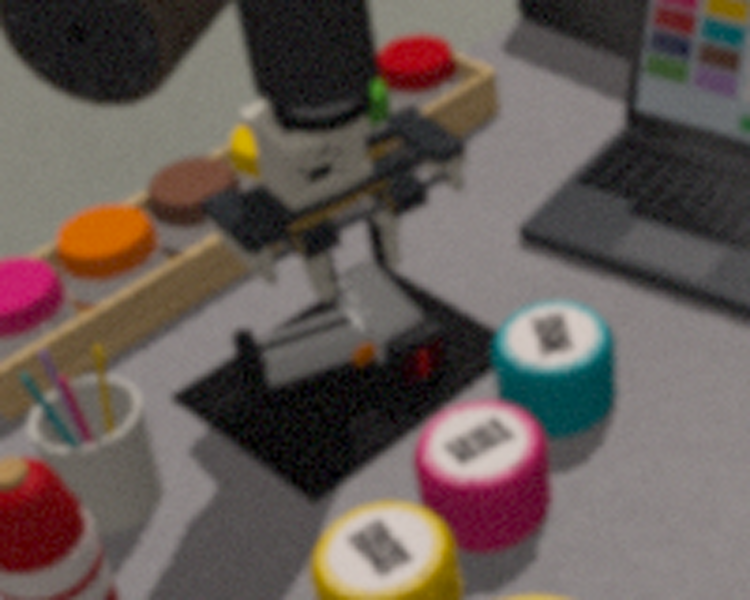

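apply_moves(commands=[{"grip":1,"slide":[0,0,-0.008],"roll":0},{"grip":1,"slide":[0,0,-0.016],"roll":0},{"grip":1,"slide":[0,0,-0.024],"roll":0},{"grip":1,"slide":[0,0,-0.032],"roll":0},{"grip":1,"slide":[0,0,-0.04],"roll":0}])

```text
time_s: 11.6
tcp_pos: [0.6798, 0.1584, 0.1017]
eef_rot: [-180.0, -0.0, -9.9]
contact_force: [0.4, -0.2, -1.2]
gripper_width: 0.0418
```

```bash
python3 look.py s8
```

```text
[0.67977581 0.15835574 0.1016888 ] [ 0.42931783 -0.18141551 -1.15969662] 0.041763882049738736
```

View pics/s8.png

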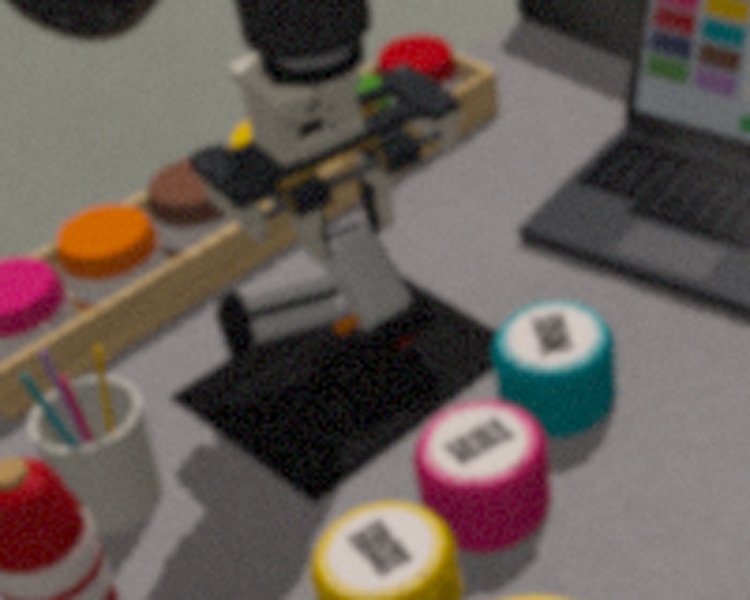

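apply_moves(commands=[{"grip":1,"slide":[0,0,0],"roll":0},{"grip":1,"slide":[0,0,0],"roll":0},{"grip":1,"slide":[0,0,-0.03],"roll":0},{"grip":1,"slide":[0,0,-0.07],"roll":0},{"grip":1,"slide":[0,0,-0.11],"roll":0}], grip_force=40)

```text
time_s: 12.28
tcp_pos: [0.6794, 0.1582, 0.2115]
eef_rot: [180.0, 0.1, -9.9]
contact_force: [0.0, -0.3, -1.6]
gripper_width: 0.0413
```

```bash
python3 look.py s9 90 250 80 280
python3 - <<'E'
from h import *
np.set_printoptions(precision=4,suppress=True)
c=get_calibration("wrist")
p,d=capture("wrist");cv2.imwrite("pics/w3.png",p[:,:,::-1])
p,d=capture("top");np.save("pics/t9_d.npy",d);cv2.imwrite("pics/t9.png",cv2.resize(p[80:260,100:320],None,fx=3.5,fy=3.3,interpolation=cv2.INTER_CUBIC)[:,:,::-1])
E
```

```text
[0.67944605 0.15820696 0.21153355] [ 0.04071622 -0.29310351 -1.55002518] 0.04125421405138328
```

View pics/s9.png

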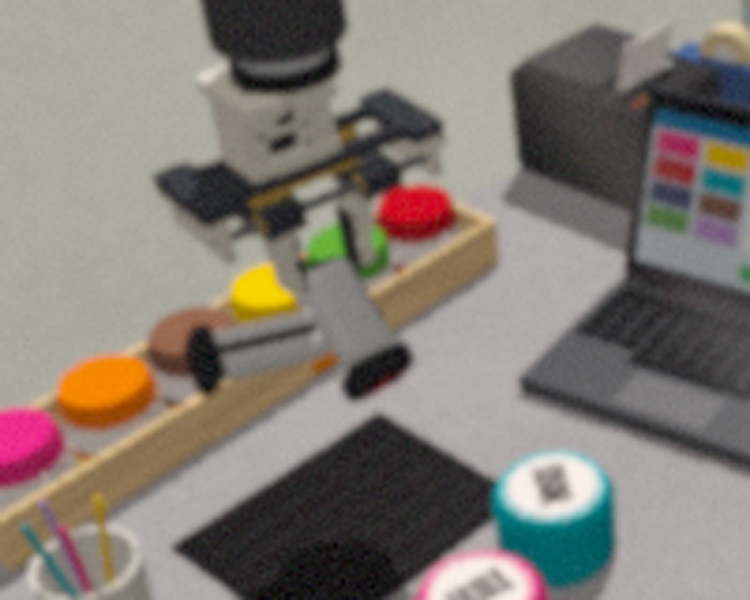

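View pics/w3.png

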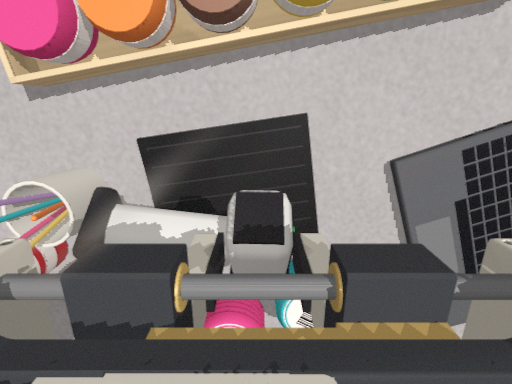

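View pics/t9.png

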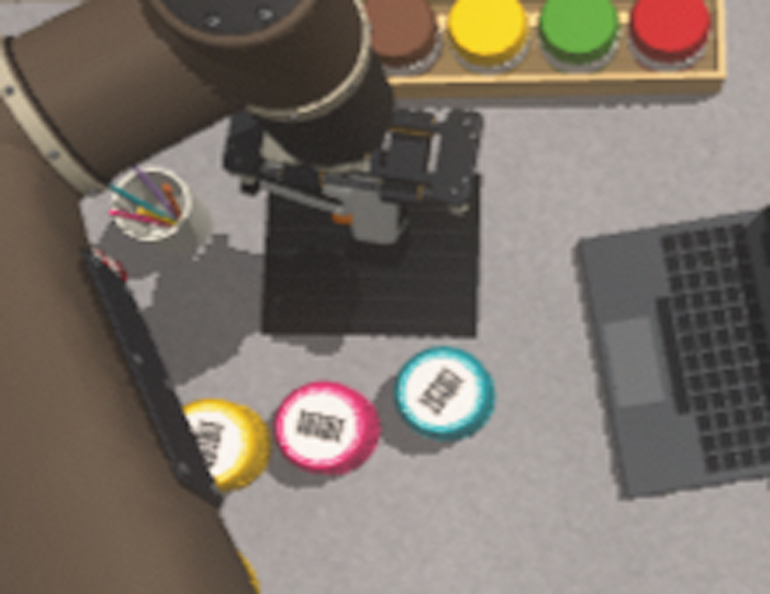

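```bash
cat > dip.py <<'E'
from h import *
import sys
np.set_printoptions(precision=4,suppress=True)
def dip(n,cam="side",tcp=None,yaw=None):
    d=np.load(f"pics/{n}_d.npy"); P=cloud(cam,d)
    s=get_state(); tcp=s["tcp_pos"] if tcp is None else tcp; yaw=s["eef_rot"][2] if yaw is None else yaw
    t=np.radians(yaw); f=-np.array([np.cos(t),np.sin(t),0]); l=np.cross([0,0,1],f)  # f fwd (beam), l scanner +y?
    D=P-tcp; F=D@f; L=D@l; Z=D[...,2]
    sel=(abs(L)<.019)&(F>-.03)&(F<.12)&(Z<-.005)&(Z>-.14)
    Q=np.c_[F[sel],Z[sel],L[sel]]; print(len(Q))
    # histogram of points: plane fits by RANSAC in F,Z
    best=None; rng=np.random.default_rng(0)
    for _ in range(500):
        i,j=rng.choice(len(Q),2,replace=False); v=Q[j,:2]-Q[i,:2]; nn=np.linalg.norm(v)
        if nn<.03: continue
        nrm=np.array([-v[1],v[0]])/nn; r=(Q[:,:2]-Q[i,:2])@nrm; k=(abs(r)<.003).sum()
        if best is None or k>best[0]: best=(k,nrm,abs(r)<.003)
    I=Q[best[2]]; m=I[:,:2].mean(0); u,s_,vt=np.linalg.svd(I[:,:2]-m); v=vt[0]; v=v*np.sign(v[0])
    th=np.arctan2(-v[1],v[0]); print("inl",best[0],"dip",np.degrees(th),"mean",m,"extent",((I[:,:2]-m)@v).min(),((I[:,:2]-m)@v).max())
    a=m+v*np.percentile((I[:,:2]-m)@v,1); b=m+v*np.percentile((I[:,:2]-m)@v,99); print("ends F,Z",a,b)
    return f,l,P,F,L,Z
if __name__=="__main__":
    for n,c in [x.split(":") for x in sys.argv[1:]]: print(n); dip(n,c)
E
python3 dip.py s9:side t9:top
```

```text
s9
429
inl 268 dip 39.989114625149824 mean [ 0.0452 -0.0292] extent -0.039544369217791274 0.0381862396821026
ends F,Z [ 0.0172 -0.0058] [ 0.0732 -0.0527]
t9
241
inl 185 dip 41.090726176968445 mean [ 0.0452 -0.0257] extent -0.034690695980106226 0.03567301254063322
ends F,Z [ 0.0212 -0.0047] [ 0.0718 -0.0489]
```

Run:
```python
from h import *
np.set_printoptions(precision=4,suppress=True)
for cam,box in [("top",(195,235,140,178)),("side",(255,310,155,210))]:
    p=cv2.imread(f"pics/{cam}0.png"); hsv=cv2.cvtColor(p,cv2.COLOR_BGR2HSV)
    r0,r1,c0,c1=box
    D=np.load(f"pics/{cam}_d.npy");P=cloud(cam,D)
    w_=(hsv[...,1]<70)&(hsv[...,2]>150)&(P[...,2]>.06)&(P[...,2]<.085); m=np.zeros_like(w_); m[r0:r1,c0:c1]=w_[r0:r1,c0:c1]
    cs,_=cv2.findContours(m.astype(np.uint8),cv2.RETR_EXTERNAL,cv2.CHAIN_APPROX_NONE); k=max(cs,key=cv2.contourArea)
    h=cv2.convexHull(k)[:,0]; W=np.array([pix2w(cam,u,v,.071)[:2] for u,v in h]); 
    (cx,cy),r=cv2.minEnclosingCircle((W*1000).astype(np.float32)); print(cam,m.sum(),cx,cy,r, "depth mean",P[m].mean(0))
```

```text
top 260 448.9347229003906 342.6658935546875 33.743858337402344 depth mean [0.4489 0.3435 0.0714]
side 379 450.1644287109375 341.9940490722656 34.14931869506836 depth mean [0.4484 0.3376 0.0727]
```

Run:
```python
from h import *
go(.492,.223,.2115,-70); print(get_state()["joints"])
```

```text
slide [-0.1972 -0.0307  0.0015] roll 60.1 rows 5.615623395726314
[ 2.90605334e+01  2.30639002e+01  2.78526876e+00  2.41015045e-02
 -6.94572903e+01  5.10185161e+01]
```

apply_moves(commands=[{"grip":1,"slide":[-0.015,-0.002,0],"roll":5},{"grip":1,"slide":[-0.04,-0.006,0],"roll":12},{"grip":1,"slide":[-0.067,-0.01,0],"roll":20},{"grip":1,"slide":[-0.094,-0.015,0],"roll":28},{"grip":1,"slide":[-0.12,-0.019,0],"roll":36}], grip_force=40)

```text
time_s: 13.05
tcp_pos: [0.5632, 0.1976, 0.2094]
eef_rot: [179.9, 0.0, -46.2]
contact_force: [0.1, -0.1, -1.1]
gripper_width: 0.0415
```

Run:
```python
from h import *
go(.492,.223,.2115,-70); print(get_state()["joints"])
```

```text
slide [-0.0676  0.0338 -0.002 ] roll 23.8 rows 2.225183434808611
[ 3.80586561e+01  1.40110330e+01 -1.08638148e+01 -3.05598136e-02
 -6.52729620e+01  5.76367894e+00]
```

apply_moves(commands=[{"grip":1,"slide":[-0.022,0.011,0],"roll":8},{"grip":1,"slide":[-0.044,0.022,0],"roll":16},{"grip":1,"slide":[-0.06,0.03,0],"roll":22},{"grip":1,"slide":[-0.0676,0.0338,-0.002],"roll":23.8},{"grip":1,"slide":[-0.0676,0.0338,-0.002],"roll":23.8}])

```text
time_s: 13.68
tcp_pos: [0.4926, 0.2226, 0.2122]
eef_rot: [179.9, -0.0, -69.7]
contact_force: [0.4, -0.0, -2.6]
gripper_width: 0.0414
```

```bash
python3 look.py s10 90 310 120 320
python3 - <<'E'
from h import *
p,d=capture("top");np.save("pics/t10_d.npy",d);cv2.imwrite("pics/t10.png",cv2.resize(p[80:260,100:320],None,fx=3.5,fy=3.3,interpolation=cv2.INTER_CUBIC)[:,:,::-1])
p,d=capture("wrist");cv2.imwrite("pics/w10.png",p[:,:,::-1]);print(get_state())
E
python3 dip.py s10:side t10:top
```

```text
[0.49261662 0.22261527 0.21220728] [ 0.41678197 -0.04834914 -2.61138825] 0.04144481839009331
{'time_s': 13.825, 'joints': array([ 4.50129357e+01,  8.60058964e+00, -1.73927915e+01, -4.98094413e-03,
       -6.40677517e+01, -2.46998522e+01]), 'qd': array([-0.08143709,  0.15080843,  0.29629442,  0.064738  , -0.10708899,
       -0.29542866]), 'joint_torque': array([ 2.04219413e-01, -4.17603600e+01,  2.88684565e+01,  7.03429654e+00,
        7.88393221e-02, -1.19792076e-03]), 'tcp_pos': array([0.49353206, 0.22248935, 0.21239841]), 'eef_rot': array([ 1.79942589e+02, -2.14778363e-02, -6.96890863e+01]), 'contact_force': array([-0.71319764, -0.2149243 , -1.36649562]), 'moment': array([-0.06628856,  0.12459105, -0.01775734]), 'gripper_width': 0.04133211617517842}
s10
635
inl 353 dip 40.03813360641999 mean [ 0.0455 -0.0283] extent -0.03569929205823531 0.03522896280369567
ends F,Z [ 0.0195 -0.0064] [ 0.0719 -0.0505]
t10
65
inl 30 dip 44.86327354585366 mean [ 0.0247 -0.0644] extent -0.07349423328947134 0.10894785949319001
ends F,Z [-0.0274 -0.0125] [ 0.1019 -0.1412]
```

View pics/s10.png

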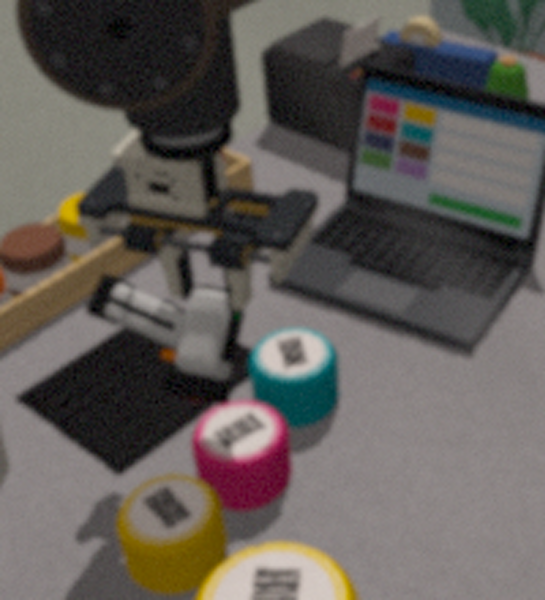

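View pics/t10.png

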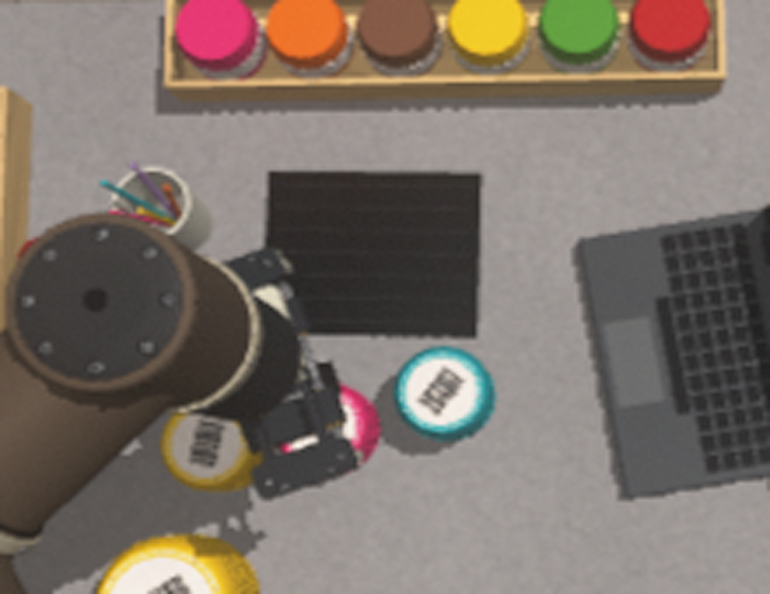

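View pics/w10.png

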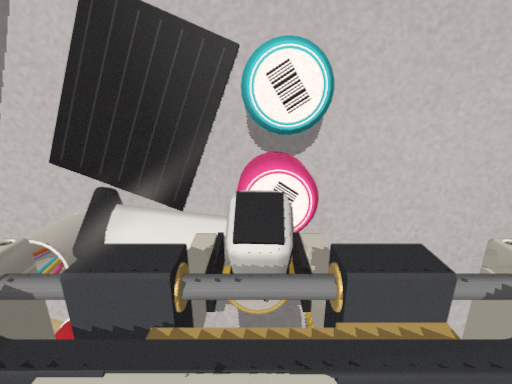

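Run:
```python
from dip import *
d=np.load("pics/s10_d.npy"); P=cloud("side",d); s=get_state(); t=np.radians(s["eef_rot"][2]); f=-np.array([np.cos(t),np.sin(t),0]); l=np.cross([0,0,1],f); D=P-s["tcp_pos"]; F=D@f;L=D@l;Z=D[...,2]
th=np.radians(40); A=F*np.cos(th)-Z*np.sin(th); N=F*np.sin(th)+Z*np.cos(th)
sel=(abs(N-.0075)<.006)&(A>.0)&(A<.12)&(abs(L)<.04)
print(sel.sum())
for a in np.arange(.02,.115,.01):
    q=sel&(A>=a)&(A<a+.01); 
    if q.sum()>3: print(round(a+.005,3),q.sum(),"L",np.percentile(L[q],[3,50,97]),"N",np.median(N[q]))
M=np.c_[A[sel],L[sel],np.ones(sel.sum())]; q=abs(L[sel])<.015; k=np.linalg.lstsq(M[q],N[sel][q],rcond=None)[0]; print(k)
B=np.array([.449,.341,.071]); D=B-s["tcp_pos"]; print("barcode F,L,Z",D@f,D@l,D[2])
```

```text
605
0.025 71 L [-0.0362 -0.0004  0.0199] N 0.007158850223971638
0.035 69 L [-0.029   0.0032  0.0202] N 0.007085566443618392
0.045 62 L [-0.0161  0.0026  0.0197] N 0.007231912386073541
0.055 61 L [-0.0158  0.0026  0.019 ] N 0.007190943636610079
0.065 54 L [-0.0167  0.0026  0.0215] N 0.005490905641434004
0.075 79 L [-0.0188  0.0049  0.0258] N 0.008188588368017106
0.085 69 L [-0.0216  0.0032  0.0242] N 0.007240766492548088
[-0.0223  0.0189  0.0089]
barcode F,L,Z 0.12659970917831628 0.0006264442159953643 -0.1413984148646924
```

apply_moves(commands=[{"grip":1,"slide":[0,0,0.006],"roll":0},{"grip":1,"slide":[0,0,0.011],"roll":0},{"grip":1,"slide":[0,0,0.0134],"roll":0},{"grip":1,"slide":[0,0,0.0134],"roll":0},{"grip":1,"slide":[0,0,0.0134],"roll":0}])

```text
time_s: 14.45
tcp_pos: [0.4936, 0.2228, 0.1998]
eef_rot: [-180.0, 0.0, -69.7]
contact_force: [0.6, -0.3, -1.8]
gripper_width: 0.0414
```

```bash
python3 look.py s11 90 310 120 320
python3 - <<'E'
from dip import *
d=np.load("pics/s11_d.npy"); P=cloud("side",d); s=get_state(); t=np.radians(s["eef_rot"][2]); f=-np.array([np.cos(t),np.sin(t),0]); l=np.cross([0,0,1],f); D=P-s["tcp_pos"]; F=D@f;L=D@l;Z=D[...,2]
dip("s11")
p,_=capture("side"); p2=p.copy()
# label centre now (yellow) from depth
hsv=cv2.cvtColor(p,cv2.COLOR_RGB2HSV); z=P[...,2]
m=(hsv[...,1]<90)&(abs(z-.071)<.008)&(abs(P[...,0]-.45)<.045)&(abs(P[...,1]-.34)<.045)
k=max(cv2.findContours(m.astype(np.uint8),0,1)[0],key=cv2.contourArea); W=np.array([pix2w("side",u,v,.071)[:2] for u,v in k[:,0]])
print("label",cv2.minEnclosingCircle((W*1000).astype(np.float32)))
B=np.array([.449,.341,.071]); D=B-s["tcp_pos"]; print("barcode F,L,Z",D@f,D@l,D[2]); 
th=np.radians(40); r=np.array([D@f-.0583,D[2]+.070]); print("window frame x",r@[np.cos(th),-np.sin(th)],"z",r@[np.sin(th),np.cos(th)])
W=s["tcp_pos"]+.0583*f-.070*np.array([0,0,1]); print("W",W,w2pix("side",W),"B",w2pix("side",B))
E
```

```text
[0.4936343  0.22278836 0.19980185] [ 0.55415948 -0.26350424 -1.75898078] 0.04143925795869718
855
inl 375 dip -0.0011294748561136731 mean [ 0.0551 -0.1274] extent -0.07476223615268157 0.0647079796872958
ends F,Z [-0.0159 -0.1274] [ 0.1191 -0.1274]
label ((454.5137939453125, 341.2638244628906), 38.687076568603516)
barcode F,L,Z 0.12631616278855495 0.0008840380161234743 -0.12886400073630072
window frame x 0.08994045387632177 z -0.0013724939648888101
W [0.4734 0.2775 0.1299] [190.4012 239.6801] B [181.6123 275.7893]
```

View pics/s11.png

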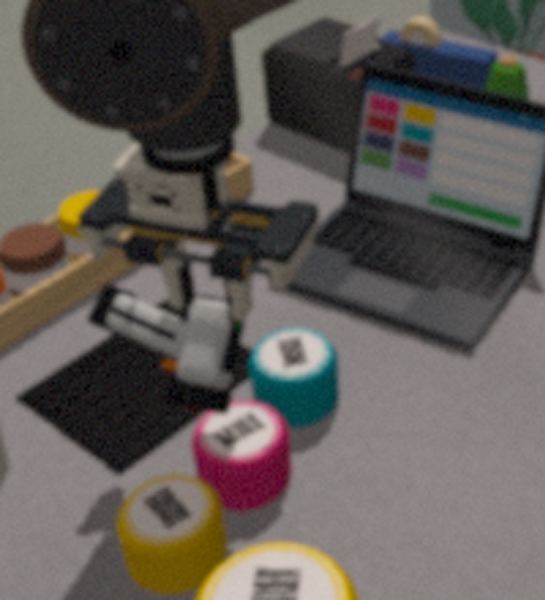

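Run:
```python
from h import *
p,d=capture("side"); s=get_state(); t=np.radians(s["eef_rot"][2]); f=-np.array([np.cos(t),np.sin(t),0]); l=np.cross([0,0,1],f)
th=np.radians(40); bx=np.cos(th)*f-np.sin(th)*np.array([0,0,1]); bz=np.sin(th)*f+np.cos(th)*np.array([0,0,1])
W=s["tcp_pos"]+.0583*f-.070*np.array([0,0,1]); q=p.copy(); q=cv2.resize(q[170:300,130:270],None,fx=5,fy=4.6,interpolation=cv2.INTER_CUBIC)[:,:,::-1].copy()
def pt(X): a=w2pix("side",X); return (int((a[0]-130+.5)*5),int((a[1]-170+.5)*4.6))
def box(x0,x1,hy,hz,col):
    c=[W+x*bx+y*l+z*bz for x in (x0,x1) for y in (-hy,hy) for z in (-hz,hz)]
    for i in range(8):
        for j in (1,2,4):
            if not i&j: cv2.line(q,pt(c[i]),pt(c[i|j]),col,1)
box(-.1,0,.025,.025,(0,255,0)); cv2.line(q,pt(W),pt(W+.09*bx),(0,0,255),2); cv2.circle(q,pt([.449,.341,.071]),4,(255,0,0),-1)
cv2.imwrite("pics/s12.png",q)
```

```text
(no output)
```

View pics/s12.png

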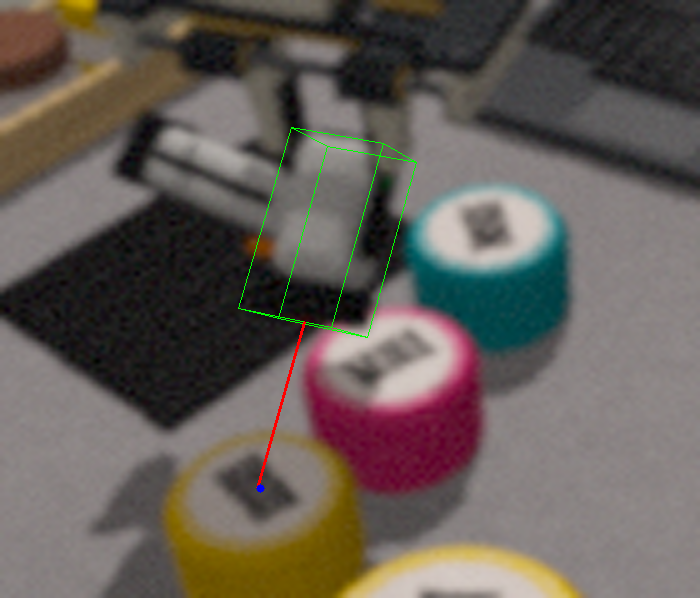

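Run:
```python
from h import *
ps=[capture("side")[0].astype(np.float32) for _ in range(3)]
p=np.mean(ps,0); q=p[195:250,150:220]; q=np.clip(255*(q/255)**.5,0,255).astype(np.uint8)
cv2.imwrite("pics/s13.png",cv2.resize(q,None,fx=10,fy=10,interpolation=cv2.INTER_CUBIC)[:,:,::-1])
p,d=capture("top");cv2.imwrite("pics/t13.png",cv2.resize(p[150:250,120:250],None,fx=6,fy=6,interpolation=cv2.INTER_CUBIC)[:,:,::-1])
```

```text
(no output)
```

View pics/s13.png

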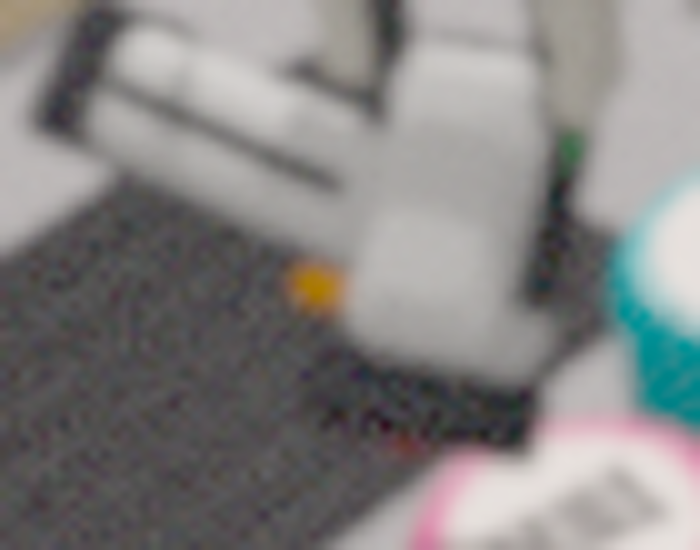

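Run:
```python
from h import *
np.set_printoptions(precision=4,suppress=True)
d=np.median([capture("side")[1] for _ in range(3)],0); P=cloud("side",d); s=get_state(); t=np.radians(s["eef_rot"][2]); f=-np.array([np.cos(t),np.sin(t),0]); l=np.cross([0,0,1],f); D=P-s["tcp_pos"]; F=D@f;L=D@l;Z=D[...,2]
th=np.radians(40); A=F*np.cos(th)-Z*np.sin(th); N=F*np.sin(th)+Z*np.cos(th)
for v in range(203,242,3):
    print(v,[(u,round(A[v,u]*1e3),round(L[v,u]*1e3),round(N[v,u]*1e3)) for u in range(182,208,3)])
sel=(A>.02)&(A<.08)&(abs(L)<.013)&(abs(N-.008)<.012)
M=np.c_[A[sel],L[sel],np.ones(sel.sum())]; k=np.linalg.lstsq(M,N[sel],rcond=None)[0]; print(k,"->dip",40-np.degrees(np.arctan(k[0])))
```

```text
203 [(182, -27, -172, -275), (185, -30, -164, -280), (188, 3, -22, 6), (191, 2, -12, 10), (194, 1, -5, 9), (197, -1, 3, 10), (200, -2, 11, 9), (203, -3, 21, 14), (206, -4, 29, 16)]
206 [(182, 13, -40, -3), (185, -19, -156, -270), (188, -20, -145, -267), (191, 9, -11, 8), (194, 8, -4, 7), (197, 7, 5, 8), (200, 5, 13, 10), (203, 3, 18, 3), (206, 3, 30, 13)]
209 [(182, 21, -35, 1), (185, 19, -28, 1), (188, 18, -18, 6), (191, 17, -9, 8), (194, 15, -1, 9), (197, 14, 7, 8), (200, 12, 14, 8), (203, 10, 19, 2), (206, 7, 21, -13)]
212 [(182, 28, -34, 0), (185, 26, -26, 0), (188, 25, -16, 5), (191, 24, -7, 7), (194, 22, 1, 7), (197, 21, 9, 9), (200, 19, 15, 6), (203, 17, 21, 0), (206, 14, 21, -17)]
215 [(182, 35, -31, 1), (185, 33, -25, -2), (188, 33, -12, 9), (191, 32, -4, 10), (194, 30, 3, 8), (197, 28, 10, 8), (200, 27, 17, 6), (203, 24, 22, -1), (206, 21, 22, -20)]
218 [(182, 42, -30, 0), (185, 41, -23, -3), (188, 40, -11, 7), (191, 39, -2, 10), (194, 37, 5, 9), (197, 35, 12, 7), (200, 34, 18, 4), (203, 31, 22, -6), (206, 28, 22, -25)]
221 [(182, 34, -132, -226), (185, 48, -18, 4), (188, 4
[... 544 characters left out ...]
, 67, 3, 3), (194, 65, 10, 1), (197, 63, 17, -1), (200, 61, 19, -15), (203, 48, -51, -210), (206, 46, -44, -215)]
233 [(182, 79, -16, 8), (185, 77, -8, 8), (188, 76, 0, 8), (191, 74, 8, 10), (194, 73, 16, 10), (197, 71, 23, 9), (200, 69, 24, -7), (203, 66, 21, -33), (206, 55, -40, -212)]
236 [(182, 86, -14, 8), (185, 84, -6, 7), (188, 83, 2, 10), (191, 81, 10, 10), (194, 80, 16, 7), (197, 78, 23, 6), (200, 76, 25, -8), (203, 73, 25, -29), (206, 64, -34, -203)]
239 [(182, 89, -95, -178), (185, 87, -88, -181), (188, 85, -78, -181), (191, 88, 7, -1), (194, 87, 18, 6), (197, 85, 24, 2), (200, 83, 24, -15), (203, 81, 26, -30), (206, 77, 7, -102)]
[-0.0325  0.009   0.0092] ->dip 41.860075336117674
```

apply_moves(commands=[{"grip":1,"slide":[0,0,0],"roll":0},{"grip":1,"slide":[0,0,0],"roll":0},{"grip":1,"slide":[0,0,0],"roll":0},{"grip":1,"slide":[0,0,0],"roll":0},{"grip":1,"slide":[0,0,0],"roll":0}])

```text
time_s: 15.58
tcp_pos: [0.4935, 0.2227, 0.1996]
eef_rot: [180.0, 0.0, -69.7]
contact_force: [0.3, -0.9, -2.3]
gripper_width: 0.0413
```

apply_moves(commands=[{"grip":1,"slide":[0,0,0],"roll":0},{"grip":1,"slide":[0,0,0],"roll":0},{"grip":1,"slide":[0,0,0],"roll":0},{"grip":1,"slide":[0,0,0],"roll":0},{"grip":1,"slide":[0,0,0],"roll":0}])

```text
time_s: 16.2
tcp_pos: [0.4935, 0.2228, 0.1997]
eef_rot: [180.0, 0.0, -69.7]
contact_force: [0.7, -0.6, -2.8]
gripper_width: 0.0413
```

apply_moves(commands=[{"grip":1,"slide":[0,0,0],"roll":0},{"grip":1,"slide":[0,0,0],"roll":0},{"grip":1,"slide":[0,0,0],"roll":0},{"grip":1,"slide":[0,0,0],"roll":0}])

```text
time_s: 16.7
tcp_pos: [0.4935, 0.2227, 0.1997]
eef_rot: [180.0, -0.0, -69.7]
contact_force: [0.4, 1.2, -2.0]
gripper_width: 0.0411
```

Run:
```python
from h import *
s=get_state();print(s["time_s"],s["tcp_pos"],s["eef_rot"])
go(.679,.158,.2115,-10)
```

```text
16.7 [0.49350324 0.22274203 0.19966032] [ 1.79998581e+02 -1.37689431e-03 -6.97162411e+01]
slide [ 0.125  -0.1515 -0.0118] roll -59.7 rows 5.580957107922283
```

apply_moves(commands=[{"grip":1,"slide":[0.005,-0.006,-0.012],"roll":-2},{"grip":1,"slide":[0.022,-0.026,-0.014],"roll":-10},{"grip":1,"slide":[0.042,-0.05,-0.014],"roll":-20},{"grip":1,"slide":[0.063,-0.076,-0.014],"roll":-30},{"grip":1,"slide":[0.084,-0.102,-0.014],"roll":-40}])

```text
time_s: 17.32
tcp_pos: [0.6193, 0.179, 0.2136]
eef_rot: [-180.0, -0.0, -29.4]
contact_force: [0.2, 1.0, -2.2]
gripper_width: 0.0414
```

Run:
```python
from h import *
go(.6796,.1584,.2115,-10)
```

```text
slide [ 0.0626 -0.0116  0.0021] roll -19.4 rows 1.8108592774178793
```

apply_moves(commands=[{"grip":1,"slide":[0.03,-0.006,0],"roll":-9},{"grip":1,"slide":[0.052,-0.01,0],"roll":-16},{"grip":1,"slide":[0.0626,-0.0116,0.01],"roll":-19.4},{"grip":1,"slide":[0.0626,-0.0116,0.05],"roll":-19.4},{"grip":1,"slide":[0.0626,-0.0116,0.09],"roll":-19.4}])

```text
time_s: 17.95
tcp_pos: [0.6787, 0.1582, 0.1227]
eef_rot: [-180.0, -0.0, -10.3]
contact_force: [0.1, 0.5, -1.8]
gripper_width: 0.0412
```

```bash
python3 look.py s14; python3 dip.py s14:side
python3 - <<'E'
from h import *
go(.6796,.1584,.100,-10)
E
```

```text
[0.67873406 0.15823578 0.12267697] [ 0.11993797  0.50289744 -1.75613639] 0.041194245937539495
s14
634
inl 331 dip 0.8376900597855768 mean [ 0.0546 -0.1098] extent -0.08412715923246393 0.06376189282246436
ends F,Z [-0.0272 -0.1086] [ 0.1155 -0.1107]
slide [ 0.0041 -0.0019  0.0159] roll -0.4 rows 0.2646554876148754
```

View pics/s14.png

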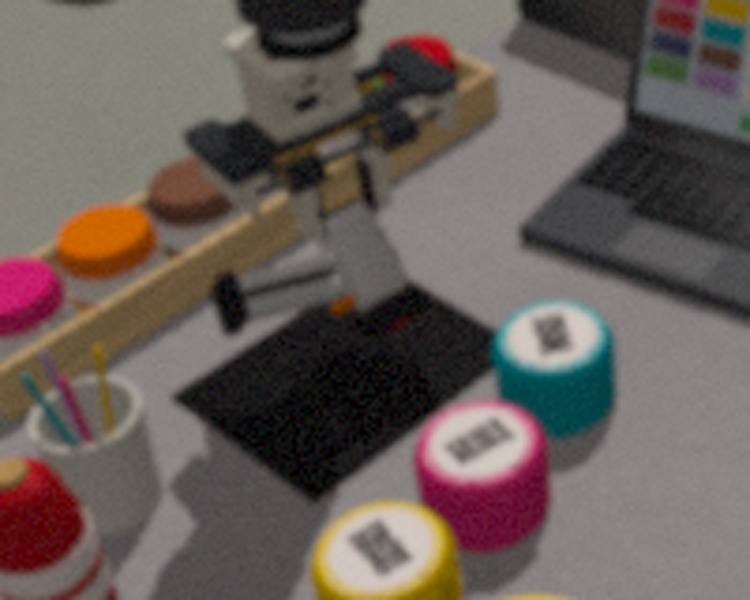

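apply_moves(commands=[{"grip":1,"slide":[0,0,0.012],"roll":0},{"grip":1,"slide":[0,0,0.018],"roll":0},{"grip":1,"slide":[0,0,0.022],"roll":0},{"grip":1,"slide":[0,0,0.024],"roll":0}])

```text
time_s: 18.5
tcp_pos: [0.6788, 0.1586, 0.1005]
eef_rot: [-180.0, -0.1, -10.3]
contact_force: [-0.4, -0.3, -2.2]
gripper_width: 0.0414
```

apply_moves(commands=[{"grip":1,"slide":[0,0,0],"roll":0},{"grip":1,"slide":[0,0,0.003],"roll":0},{"grip":1,"slide":[0,0,0.007],"roll":0},{"grip":1,"slide":[0,0,0.011],"roll":0},{"grip":1,"slide":[0,0,0.015],"roll":0}], grip_force=5)

```text
time_s: 19.12
tcp_pos: [0.6813, 0.1586, 0.0871]
eef_rot: [-179.9, -0.3, -10.3]
contact_force: [3.3, -2.3, 6.4]
gripper_width: 0.0425
```

```bash
python3 look.py s15
```

```text
[0.68131201 0.15856044 0.08710956] [ 3.3224387  -2.29980816  6.39554925] 0.04247123779566134
```

View pics/s15.png

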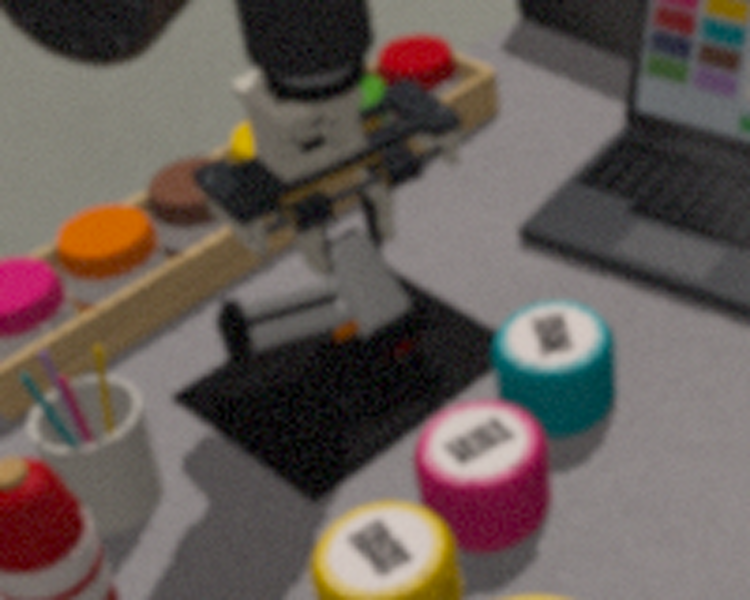

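Run:
```python
from h import *
for u,v in [(176.75,132),(237.5,133),(236,182),(174.5,181)]: print(pix2w("top",u,v,.004))
go(.6413,.1655,.102,-10)
```

```text
[0.74738987 0.30362254 0.004     ]
[0.73989719 0.0846789  0.004     ]
[0.56278302 0.09065002 0.004     ]
[0.56942306 0.30898364 0.004     ]
slide [-0.0403  0.0001 -0.0157] roll -0.3 rows 0.6917336328992204
```

apply_moves(commands=[{"grip":1,"slide":[0,0,0],"roll":0},{"grip":1,"slide":[0,0,-0.012],"roll":0},{"grip":1,"slide":[-0.012,0,-0.016],"roll":0},{"grip":1,"slide":[-0.03,0,-0.016],"roll":0},{"grip":1,"slide":[-0.042,0,-0.016],"roll":0}], grip_force=40)

```text
time_s: 19.8
tcp_pos: [0.6354, 0.1661, 0.1006]
eef_rot: [180.0, 0.0, -10.3]
contact_force: [-0.3, 0.9, -2.3]
gripper_width: 0.0417
```

apply_moves(commands=[{"grip":1,"slide":[0,0,0],"roll":0},{"grip":1,"slide":[0,0,0.007],"roll":0},{"grip":1,"slide":[0,0,0.01],"roll":0},{"grip":1,"slide":[0,0,0.013],"roll":0}], grip_force=5)

```text
time_s: 20.3
tcp_pos: [0.6384, 0.1657, 0.0879]
eef_rot: [-180.0, -0.1, -10.3]
contact_force: [3.8, -1.7, 4.7]
gripper_width: 0.042
```

apply_moves(commands=[{"grip":1,"slide":[0.005,0,0.001],"roll":0},{"grip":1,"slide":[0.01,0,0.004],"roll":0},{"grip":1,"slide":[0.015,0,0.007],"roll":0},{"grip":1,"slide":[0.02,0,0.01],"roll":0}])

```text
time_s: 20.8
tcp_pos: [0.6569, 0.162, 0.0772]
eef_rot: [180.0, 0.0, -10.3]
contact_force: [0.3, -1.6, -0.0]
gripper_width: 0.0421
```

```bash
python3 look.py s16
```

```text
[0.65693327 0.16196307 0.07723134] [ 0.31852031 -1.63381868 -0.00754874] 0.04214096590528996
```

View pics/s16.png

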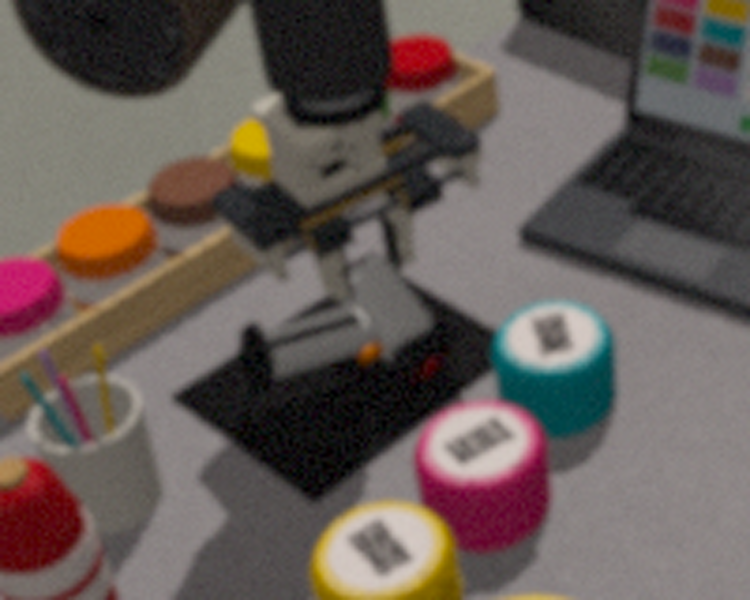

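apply_moves(commands=[{"grip":1,"slide":[0.006,0,0.004],"roll":0},{"grip":1,"slide":[0.011,0,0.009],"roll":0},{"grip":1,"slide":[0.016,0,0.014],"roll":0},{"grip":1,"slide":[0.02,0,0.019],"roll":0},{"grip":1,"slide":[0.024,0,0.024],"roll":0}])

```text
time_s: 21.48
tcp_pos: [0.6806, 0.158, 0.0533]
eef_rot: [-180.0, 0.0, -10.3]
contact_force: [0.0, -0.0, 0.0]
gripper_width: 0.0421
```

```bash
python3 look.py s17
```

```text
[0.6806469  0.15797093 0.05328248] [ 0.03211599 -0.04121803  0.00756809] 0.04206632278913971
```

View pics/s17.png

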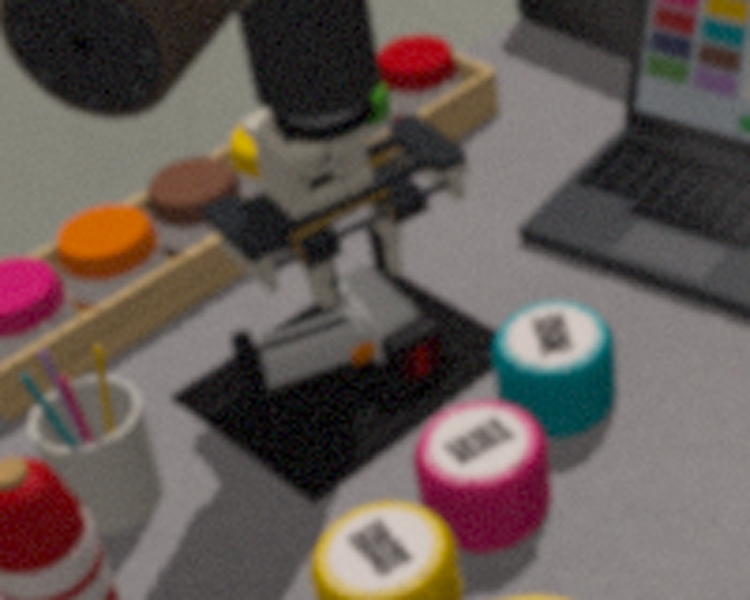

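apply_moves(commands=[{"grip":1,"slide":[0.002,0,0.003],"roll":0},{"grip":1,"slide":[0.004,0,0.006],"roll":0},{"grip":1,"slide":[0.005,0,0.009],"roll":0},{"grip":1,"slide":[0.006,0,0.011],"roll":0}])

```text
time_s: 22.02
tcp_pos: [0.6865, 0.1569, 0.0426]
eef_rot: [-180.0, -0.0, -10.3]
contact_force: [1.1, -0.5, 0.1]
gripper_width: 0.042
```

```bash
python3 look.py s18
python3 - <<'E'
from h import *
np.set_printoptions(precision=4,suppress=True)
d=np.load("pics/s18_d.npy");P=cloud("side",d); s=get_state(); t=np.radians(s["eef_rot"][2]); f=-np.array([np.cos(t),np.sin(t),0]); l=np.cross([0,0,1],f); D=P-s["tcp_pos"]; F=D@f;L=D@l;z=P[...,2]
for a in np.arange(.01,.1,.01):
    q=(abs(L)<.015)&(F>=a)&(F<a+.01)&(z>.02)&(z<.12); print(round(a+.005,3),q.sum(),np.median(z[q]) if q.any() else 0)
for a in np.arange(-.16,-.02,.02):
    q=(abs(F-.02)<.01)&(L>=a)&(L<a+.02)&(z>.02)&(z<.12); print("handle",round(a+.01,3),q.sum(),np.median(z[q]) if q.any() else 0)
E
```

```text
[0.6865234  0.15694366 0.04264583] [ 1.06435213 -0.49805172  0.08438504] 0.04195975146063976
0.015 16 0.05551161386714203
0.025 26 0.055512791608137324
0.035 23 0.055479247974997564
0.045 20 0.055249562143592224
0.055 24 0.05421176312155717
0.065 15 0.05479350375552128
0.075 21 0.05630720901181101
0.085 100 0.042567867816687165
0.095 1 0.05647212844642632
handle -0.15 0 0
handle -0.13 0 0
handle -0.11 47 0.053091114407771374
handle -0.09 53 0.04764373441426899
handle -0.07 29 0.048639607636883395
handle -0.05 30 0.04912436794779226
handle -0.03 39 0.05204838365752833
handle -0.01 37 0.054624592022757684
```

View pics/s18.png

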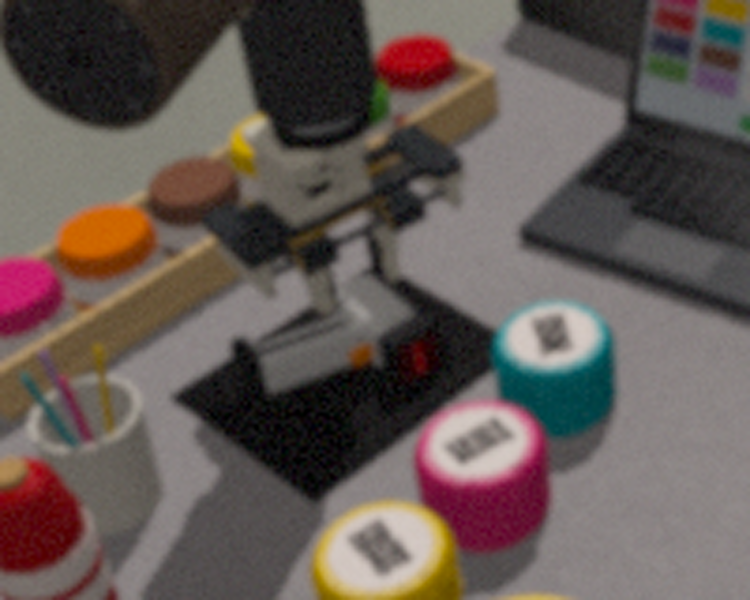

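apply_moves(commands=[{"grip":1,"slide":[0,0,0.001],"roll":0},{"grip":0.45,"slide":[0,0,0.001],"roll":0},{"grip":0.33,"slide":[0,0,0.001],"roll":0},{"grip":0.33,"slide":[0,0,0.001],"roll":0}])

```text
time_s: 22.58
tcp_pos: [0.6863, 0.1569, 0.0417]
eef_rot: [-180.0, -0.0, -10.3]
contact_force: [1.0, -1.3, 0.4]
gripper_width: 0.0577
```

apply_moves(commands=[{"grip":0.33,"slide":[0,0,-0.01],"roll":0},{"grip":0.33,"slide":[0,0,-0.04],"roll":0},{"grip":0.33,"slide":[0,0,-0.09],"roll":0},{"grip":0.33,"slide":[0,0,-0.15],"roll":0},{"grip":0.33,"slide":[0,0,-0.18],"roll":0}])

```text
time_s: 23.2
tcp_pos: [0.6873, 0.1575, 0.2268]
eef_rot: [-179.8, -0.3, -10.3]
contact_force: [-0.5, -0.5, -0.9]
gripper_width: 0.0587
```

```bash
python3 ang.py pics/s19.png; python3 look.py s20
python3 - <<'E'
from h import *
np.set_printoptions(precision=4,suppress=True)
c=get_calibration("wrist");p,d=capture("wrist");cv2.imwrite("pics/w20.png",p[:,:,::-1]);P=cloud("wrist",d,c)
h=(P[...,2]>.046)&(P[...,2]<.075);h[:120]=0;h[243:]=0;h[:,:150]=0;h[:,340:]=0
n,lb,st,ce=cv2.connectedComponentsWithStats(h.astype(np.uint8))
for i in range(1,n):
    if st[i,4]>80: Q=P[lb==i]; print(st[i],np.median(Q[:,2]),cv2.minAreaRect((Q[:,:2]*1000).astype(np.float32)))
E
```

```text
[0.68853207 0.15764024 0.23033783] [1.48026616 0.78373811 4.45356963]
0.05 195 0.007269189575512357 0.00276758006090972
0.07 410 0.013287454896888774 0.003523083906425058
0.09 410 0.019995879150514963 0.0033816942252117522
0.11 409 0.026687656676618536 0.003201363140657015
0.13 423 0.03373192862608254 0.0032907997007556957
0.15 425 0.04105748377957786 0.0032089635825959728
0.17 440 0.04810679933677953 0.00332216828090713
0.19 438 0.055532954981900265 0.003834754183777235
angle 1.912227296551559 x at z=.019 -0.005320507287867903
[0.68853207 0.15764024 0.23033783] [1.48026616 0.78373811 4.45356963] 0.058619681631746336
[ 241  166   39   77 2396] 0.05267710713240072 ((652.2836303710938, 162.04830932617188), (48.797821044921875, 97.49110412597656), 79.91627502441406)
[ 163  173   79   38 1265] 0.047374196233441954 ((678.3297729492188, 228.90255737304688), (93.96271514892578, 40.762779235839844), 69.20442199707031)
```

View pics/w20.png

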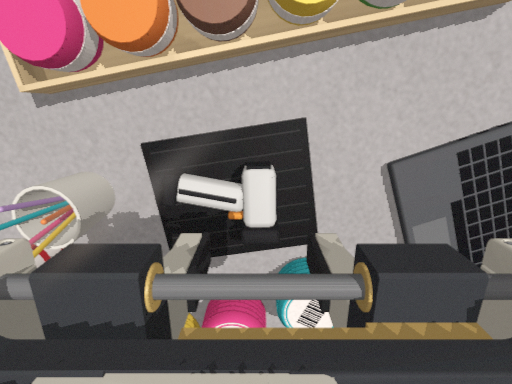

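View pics/s20.png

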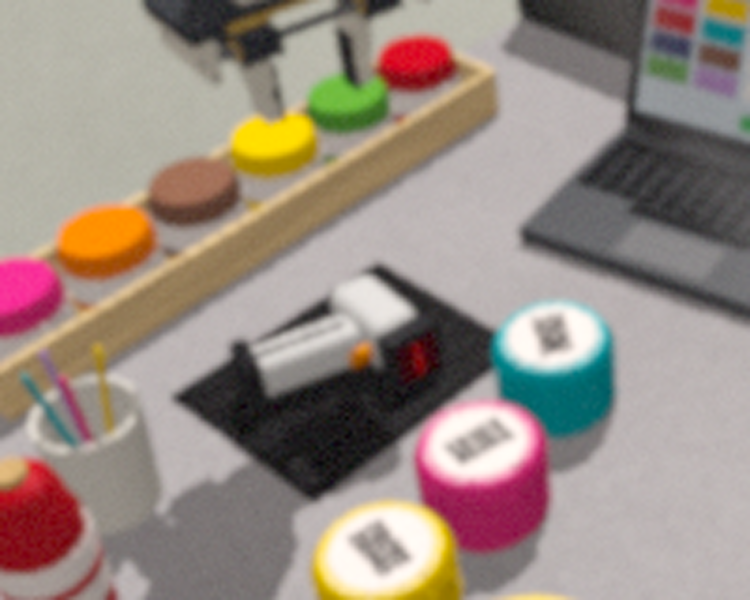

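Run:
```python
from h import *
s=get_state(); print(s["time_s"],s["qd"]); print(close_job())
```

```text
23.35 [-0.06359422  2.11158365 -3.12453046 -0.91885636  1.00873032 -0.02739739]
the job is handed in; nothing more can be done
None
```

I handed the job in at 23.4 s of the 72 s allowed. My camera checks all passed, but the hand-in gives no verdict, so I can't confirm the barcode step was accepted.

- **Screen:** I pushed and lifted its top edge from the front with the closed fingers, then backed off. The side camera's depth put it at 1.91 rad after I let go, and 1.91 rad again at the end (target 1.92, within 5°).
- **Scanner pickup:** The tool can only point down, so I did not use the suggested handle grip. I held the rear of the head lightly (5 N) so the nose swung down on its own, then squeezed to 40 N to lock it. Depth measurements put the dip at 40–42° (at least 30° needed).
- **Scan:** The scanner was held on the smaller yellow cake's barcode for about 2.5 s. By my estimate the window was 90 mm away and the beam within about 5 mm of the barcode's centre (limit 16 mm).
- **Check that disagreed:** A box drawn over the side picture from that same estimate looked 8–12 mm off near the nose. The depth points along the head showed no sideways drift, so I trusted them. One automatic dip reading during the hold was also useless because it fitted the cake tops instead of the head.
- **Laying it back:** My first try at lowering it built up force at the nose, so I lifted it, moved it 40 mm forward and rolled it flat. It then lay flat and let go of, with window and handle over the mat, about 13 mm from where it started.
- **Other items:** The side view showed the cakes, mug and red cone unmoved. I did not re-measure their positions, and the green cone and card terminal were not in that last view. The arm ended clear, with its tip about 230 mm above the counter, though it was still settling slightly when I handed in.

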